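Put the washed mincer set back in its shadow tray

ROBOT

A 6-joint arm with a two-finger parallel gripper is mounted at the origin on the work surface. World frame = base frame: x ahead of the robot, y to its left, z up, the work surface at z = 0. Lengths are in m, angles in rad, forces in N, time in s.
With the tool pointing down it reaches from about 0.375 to 0.975 m from the base axis. Payload 3.8 kg.
Tool frame: the origin (TCP) lies midway between the tips of the shut fingers; the grasp point (between the pads) lies 19 mm behind it; x points along the fingers, z is the direction in which the jaws open and shut, and the axes are right-handed (so a half turn about x gives the same grasp; the last joint's range is limited). The gripper opens to 85 mm and grips with 20 to 120 N. Pads are 22 mm wide; open, the fingers measure 114 mm over their backs; the gripper's body (76 mm by 85 mm) begins 54 mm behind the grasp point. The pads swing forward as they close: fully open they stand 13 mm farther back than shut.
Start: joints at [1.278, 0.264, 1.604, -0, 1.274, -0.037], TCP at [0.171, 0.653, 0.231] pointing down, gripper open.
Joint ranges: [-2.63, 2.63], [-0.94, 2.18], [0.31, 2.57], [-1.31, 4.45], [0, 2.66], [-2.55, 2.55]. Speed limits (rad/s): [2.57, 2.57, 3.14, 3.14, 3.14, 3.14].

INTERFACE

Orientations are given as a rotation vector (axis times angle).
In Python, from workcell import * gives the robot as it stands. The module is installed in compiled form; this text tells all that it offers.
- The arm moves only by the tool carry_out, never from a script. Its arguments are lists of equal length, an entry for each row: "offset": the shift along the tool's x, y, z in cm, a list of three; "delta_rot": the turn, a rotation vector about the tool's x, y, z in degrees, a list of three. A call has exactly 5 rows; each row shifts and turns the commanded pose from where the row before left it, along the tool's axes as they then stand; what a row does not reach is not made up. A row lasts 1/12 s, in which the tool goes at most 41.7 mm and 7.16 degrees, less where a joint would pass 70% of its speed; a pose out of reach is approached as far as the arm can. A call is refused whole if a number of a shift passes 4.17 or a number of a turn 7.16, either way. A call with a gripper value outside its range is refused whole. "fingers" is the opening, from -1 (shut) to 1 (fully open), set as the call begins (left out, the last holds). The fingers move at their own pace and stop on an object; "newtons" is the grip in N (left out, the last holds). Time passes only in rows, so rows that do not move let the fingers close, or fill a call up. It gives the time, the measured TCP pose, the force and the opening at its end, in the units of the state.
- read_state(): the state, without advancing time (a new reading comes with each control period).
- read_camera(name): name is "scene" or "top" or "wrist"; returns (picture, depth): 420x560x3 uint8, red, green, blue; 420x560 float32, m along the optical axis (not along the pixel's ray), 0 where there is no reading.
- get_calibration(name): a dict with "fx", "fy", "cx", "cy" (pixels), "R" (3x3) and "t" (3): a world point X has camera coordinates R X + t; the wrist camera has in their place "mount" (4x4, takes a point from camera to tool coordinates, whose origin is the TCP and whose axes are the tool frame's). Camera axes: x right, y down, z forward; pixel columns grow to the right and rows downward; lengths in m; the calibration is good to about 2 mm. A picture is of the moment at which its call begins: read the wrist's pose just before it. get_calibration takes no time and is no camera call.
- finish_job(): hands the job in, once; it reports no verdict.
The state is a dict: "time": time; "q": joint angles; "joint_vel": joint speeds; "joint_torque": joint torques, N m; "tool_pos": TCP position; "tcp_rot": TCP orientation; "wrist_force": force on the tool from outside, world axes, zero at the start; "torque": the same for the moment, N m; "width": opening from 0.0 (shut) to 1.0 (fully open).
Only numpy, scipy, OpenCV 4.12 (cv2) and the standard library are available. Lean on these libraries where they do the work, as an engineer would, in place of code of your own. Each camera call takes 0.05 s, during which the arm holds its last target. There are 200 camera calls.

TASK

The washed parts of the bright mincer set are scattered over the counter. Put the shiny hole plate, the shiny four-bladed cross knife, the ring nut and the green filling funnel into the blue tray, each centred on its own painted outline, the same way up as it is now, and let go of them all. Leave the dark hole plate and the dark two-bladed knife, which belong to another mincer, where they lie.

Things in the scene. Friction and masses are not known exactly. Their poses are not given: they have to be found in the camera images.
- plate: Shiny steel mincer plate: a flat disc 54 mm across and 12 mm thick with many small black-looking holes (about 5 mm) in its top. About 170 g. Can be gripped across its rim in any direction. Lies loose on the table. Origin: middle of its underside, z up.
- knife: Shiny steel four-bladed mincer knife: an equal-armed cross, 52 mm from blade tip to opposite tip, blades 13 mm wide and 12 mm thick with flat square ends, and a round hub 22 mm across and 15 mm high in the middle. About 90 g. Its blades run along its own x and y axes; it can be gripped over two opposite blade tips or across one blade. Lies loose on the table. Origin: middle of its underside, z up.
- ring_nut: Pale bare-aluminium ring nut: a plain open ring, 58 mm outside, 42 mm inside, 22 mm high. About 130 g. Can be gripped over its outside in any direction. Lies loose on the table. Origin: middle of its underside, z up.
- funnel: Green plastic filling funnel standing upright on its wide flange: flange 54 mm across and 7 mm thick, narrowing to a round spout that is 23 mm across at 34 mm height and 21 mm across at the top, 70 mm high, with a black-looking mouth. About 70 g. Can be gripped round the spout between 36 and 68 mm height. Lies loose on the table. Origin: middle of its underside, z up.
- dark_plate: Look-alike to be left alone: dark steel disc, 54 mm across and 12 mm thick, with three large openings (18 mm). Lies loose on the table. Origin: middle of its underside, z up.
- dark_knife: Look-alike to be left alone: dark steel knife with only two blades, a straight bar 52 x 13 x 12 mm with a hub 22 mm across and 15 mm high; the bar runs along its own x axis. Lies loose on the table. Origin: middle of its underside, z up.
- mark_plate: Outline for the shiny hole plate: white disc 64 mm across with many small black dots. Flat, painted in a corner of the blue tray (230 x 230 mm, 18 mm high, walls 5 mm, floor 5 mm above the table, fixed); outlines are 100 mm apart, 60 mm from the walls; their places change. Origin: its middle, on the tray floor; x, y parallel to the tray's sides.
- mark_knife: Outline for the shiny cross knife: yellow cross, 62 mm from tip to tip, arms 17 mm wide along its x and y axes. The knife need not be turned to match its arms. Flat, painted in a corner of the blue tray (230 x 230 mm, 18 mm high, walls 5 mm, floor 5 mm above the table, fixed); outlines are 100 mm apart, 60 mm from the walls; their places change. Origin: its middle, on the tray floor; x, y parallel to the tray's sides.
- mark_ring: Outline for the ring nut: orange ring, 68 mm outside, 42 mm inside, blue in the middle. Flat, painted in a corner of the blue tray (230 x 230 mm, 18 mm high, walls 5 mm, floor 5 mm above the table, fixed); outlines are 100 mm apart, 60 mm from the walls; their places change. Origin: its middle, on the tray floor; x, y parallel to the tray's sides.
- mark_funnel: Outline for the funnel: green disc 68 mm across with a white spot 26 mm across in its middle; the funnel stands upright on it. Flat, painted in a corner of the blue tray (230 x 230 mm, 18 mm high, walls 5 mm, floor 5 mm above the table, fixed); outlines are 100 mm apart, 60 mm from the walls; their places change. Origin: its middle, on the tray floor; x, y parallel to the tray's sides.
Mind the look-alikes: they are no part of the job. Leave any pink look-alike of the knife alone.

How it is judged:
By the outcome, as a careful person would: the job done as asked, in the order asked, and still so for the second after the job is handed in, with the robot touching nothing.
It also fails if it takes over 112 s, if anything falls off the work surface, if the arm or the gripper's body presses on something with over 40 N, if the wrist force passes 120 N, or if a joint passes its speed limit or range.

## Working session

There is one attempt and no reset: what is moved stays moved. The work goes in short steps, Python scripts to look and compute and a tool call to move; the robot and the scene stay as the last step left them, time stands still between calls to the robot, and variables do not carry over. Pictures are saved under pics/ and viewed, about 12 in all and at most 16, crops included, and the job is handed in when it is done.

Besides the shell and the picture viewer there is one more tool, called after "Call:" as name(argument=value, ...) on one line, values as JSON. carry_out: Moves the arm, as the interface text tells. Its arguments: {"type":"object","properties":{"offset":{"type":"array"},"delta_rot":{"type":"array"},"fingers":{"type":"number"},"newtons":{"type":"number"}},"required":["offset","delta_rot"]}

```bash
mkdir -p pics; cat > h.py <<'E'
from workcell import *
import numpy as np, cv2
from scipy.spatial.transform import Rotation as Ro
def shot(n,f=None):
    p,d=read_camera(n)
    if f: cv2.imwrite('pics/'+f,p[:,:,::-1])
    return p,d
def world(n,u,v,d=None,z=None):
    c=get_calibration(n); r=np.array([(u-c['cx'])/c['fx'],(v-c['cy'])/c['fy'],1.])
    R=np.array(c['R']);t=np.array(c['t']); o=-R.T@t; w=R.T@r
    return o+w*(d if z is None else (z-o[2])/w[2])
E
python3 - <<'E'
from h import *
p,d=shot('top','top1.png'); np.savez('top1.npz',p=p,d=d)
p,d=shot('scene','scene1.png')
s=read_state();print(s['time'],s['tool_pos'],s['tcp_rot'],Ro.from_rotvec(s['tcp_rot']).as_matrix().round(3),s['width'])
c=get_calibration('top');print(c)
E
```

```text
0.1 [0.17060798 0.65242653 0.23009092] [-1.01996313  1.321062    1.01799448] [[-0.001 -0.967  0.253]
 [-0.002  0.253  0.967]
 [-1.     0.    -0.002]] 1.0001961533102597
{'fx': 542.1864775113766, 'fy': 542.1864775113766, 'cx': 272.72592553405747, 'cy': 213.49248042705713, 'R': array([[-0.02059638, -0.99978693, -0.00137292],
       [-0.99054189,  0.02059221, -0.13565668],
       [ 0.13565604, -0.0014341 , -0.99075496]]), 't': array([0.0049874 , 0.56255897, 1.09011036])}
```

View pics/top1.png

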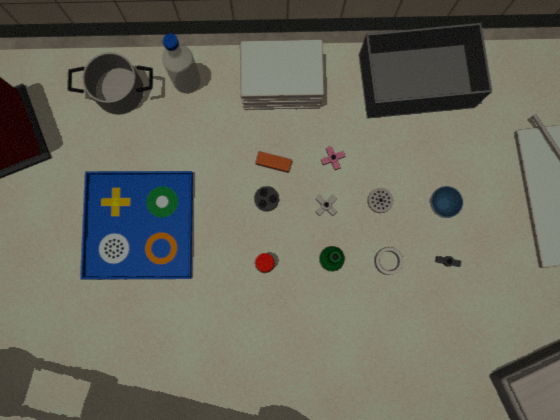

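View pics/scene1.png

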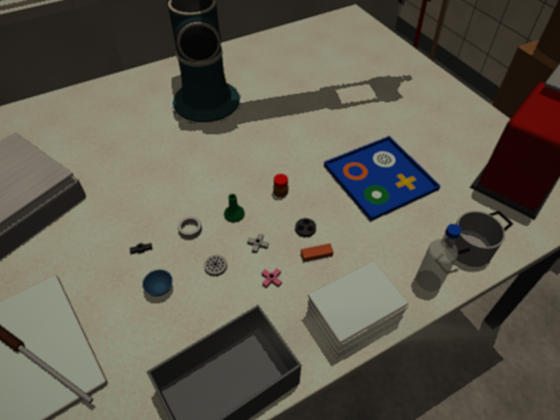

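The top view shows the shiny plate at (380,200), the shiny cross knife at (326,205), the ring nut at (388,260) and the funnel at (331,258). The look-alikes are the dark plate (266,198), the dark knife (448,261) and the pink cross (333,157). In the tray, the knife mark is at (116,202), the funnel mark at (162,202), the plate mark at (114,248) and the ring mark at (161,248). Next I'll measure these and check one enlarged crop.

```bash
python3 - <<'E'
from h import *
f=np.load('top1.npz');p,d=f['p'],f['d']
cv2.imwrite('pics/crop1.png',cv2.resize(p[130:290,240:480,::-1],None,fx=3.3,fy=3.3,interpolation=cv2.INTER_CUBIC))
bg=cv2.medianBlur(p,5).astype(int)
hsv=cv2.cvtColor(p,cv2.COLOR_RGB2HSV)
# depth-based: height above the table
c=get_calibration('top');v,u=np.mgrid[:420,:560]
ray=np.stack([(u-c['cx'])/c['fx'],(v-c['cy'])/c['fy'],np.ones_like(u)],-1)
W=(ray*d[...,None]-c['t'])@c['R']
print('table z',np.median(W[220:230,220:480,2]))
for n,(a,b,zc,r) in dict(plate=(380,200,.006,20),knife=(326,205,.005,17),ring=(388,260,.012,22),funnel=(331,258,.003,20),dplate=(266,198,.006,18),dknife=(448,261,.005,18),pink=(333,157,.005,18)).items():
    m=(np.hypot(u-a,v-b)<r)&(W[...,2]>zc)&(d>0)
    P=W[m]; print(n,m.sum(),'bbox mid',((P.max(0)+P.min(0))/2).round(4),'ext',np.ptp(P,0).round(4),'mean',P.mean(0).round(4),'ztop',np.percentile(P[:,2],95).round(4))
    if n=='funnel':
        Q=W[m&(W[...,2]>.05)]; print('  spout',Q.mean(0).round(4),np.ptp(Q,0).round(3))
    if n=='knife':
        a0=np.arctan2(P[:,1]-P[:,1].mean(),P[:,0]-P[:,0].mean());rr=np.hypot(*(P[:,:2]-P[:,:2].mean(0)).T);k=rr>.012
        print('  angle',np.degrees(np.angle(np.sum(rr[k]*np.exp(4j*a0[k]))))/4)
R=dict(mknife=(116,202),mfunnel=(162,202),mplate=(114,248),mring=(161,248))
blue=(hsv[...,0]>105)&(hsv[...,0]<130)&(hsv[...,1]>130)
for n,(a,b) in R.items():
    m=(np.hypot(u-a,v-b)<20)&~blue
    cu,cv=u[m].mean(),v[m].mean(); x=(u[m].min()+u[m].max())/2,(v[m].min()+v[m].max())/2
    print(n,m.sum(),(cu,cv),x,world('top',cu,cv,z=.005).round(4),W[int(b),int(a),2].round(4))
E
```

```text
table z 0.0005287693757923895
plate 497 bbox mid [ 0.5859 -0.2409  0.0129] ext [0.0627 0.0611 0.0136] mean [ 0.5904 -0.2363  0.0125] ztop 0.0161
knife 292 bbox mid [ 0.5796 -0.1177  0.0127] ext [0.0584 0.0617 0.0153] mean [ 0.5826 -0.1196  0.013 ] ztop 0.0177
  angle 43.59064580173601
ring 323 bbox mid [ 0.4609 -0.2464  0.0202] ext [0.0564 0.0575 0.0163] mean [ 0.461  -0.2466  0.0216] ztop 0.0257
funnel 615 bbox mid [ 0.4696 -0.1284  0.0396] ext [0.0809 0.0816 0.0731] mean [ 0.468  -0.1263  0.0241] ztop 0.0716
  spout [ 0.4684 -0.1276  0.0694] [0.02  0.02  0.025]
dplate 498 bbox mid [0.602  0.0071 0.0125] ext [0.058  0.0517 0.0126] mean [0.5994 0.0069 0.0125] ztop 0.0162
dknife 207 bbox mid [ 0.4568 -0.378   0.0129] ext [0.069  0.0634 0.0157] mean [ 0.4584 -0.3731  0.0127] ztop 0.0177
pink 285 bbox mid [ 0.6894 -0.138   0.0128] ext [0.0734 0.069  0.0154] mean [ 0.6859 -0.1384  0.0126] ztop 0.0173
mknife 453 (np.float64(115.51655629139073), np.float64(201.39735099337747)) (np.float64(115.5), np.float64(201.5)) [0.6004 0.3308 0.005 ] 0.0052
mfunnel 839 (np.float64(161.87842669845054), np.float64(201.41835518474375)) (np.float64(163.0), np.float64(202.0)) [0.5983 0.2311 0.005 ] 0.0023
mplate 752 (np.float64(113.61436170212765), np.float64(248.03324468085106)) (np.float64(113.5), np.float64(248.0)) [0.5   0.333 0.005] 0.0068
mring 591 (np.float64(160.8477157360406), np.float64(247.84263959390864)) (np.float64(161.0), np.float64(248.0)) [0.4984 0.2326 0.005 ] 0.0068
```

View pics/crop1.png

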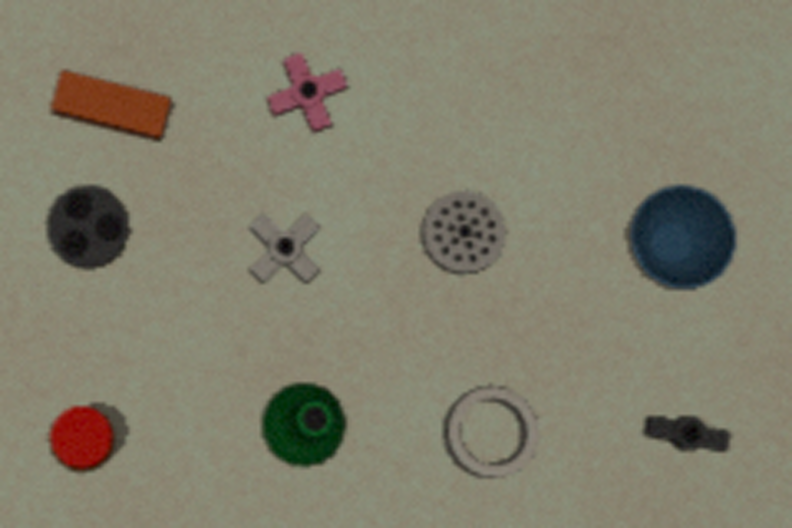

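Call:
carry_out(offset=[[0,0,0],[0,0,0],[0,0,0],[0,0,0],[0,0,0]], delta_rot=[[6.34,0,0],[6.34,0,0],[6.34,0,0],[6.34,0,0],[6.34,0,0]])

```text
time: 0.52
tool_pos: [0.1707, 0.6526, 0.2305]
tcp_rot: [-0.592, 1.49, 0.591]
wrist_force: [0.9, -0.2, 1.4]
width: 0.999
```

```bash
cat >> h.py <<'E'
def to(*pts):
    s=read_state(); R=Ro.from_rotvec(s['tcp_rot']).as_matrix(); a=np.array(s['tool_pos'])
    print('t',round(s['time'],2),'pos',a.round(4),'yaw',np.degrees(np.arctan2(R[1,2],R[0,2])).round(2),'xdir',R[:,0].round(4),'w',round(s['width'],3),'F',np.round(s['wrist_force'],1))
    for p in pts:
        d=R.T@(np.array(p)-a)*100; n=int(np.ceil(np.linalg.norm(d)/4)); print(p,'tool cm',d.round(2),'rows',n,'per',(d/max(n,1)).round(3)); a=np.array(p)
E
python3 - <<'E'
from h import *
print(np.round(get_calibration('wrist')['mount'],4),get_calibration('wrist')['fx'])
for n,u,v,z in [('plate',380.3,200.3,.012),('knife',326.4,204.5,.015),('ring',388.5,260.6,.022)]: print(n,world('top',u,v,z=z).round(4))
to((.57,-.12,.23))
E
```

```text
[[-5.000e-04 -2.886e-01  9.574e-01 -1.426e-01]
 [-2.000e-04 -9.574e-01 -2.886e-01  7.230e-02]
 [ 1.000e+00 -3.000e-04  5.000e-04 -1.000e-03]
 [ 0.000e+00  0.000e+00  0.000e+00  1.000e+00]] 314.4893058550306
plate [ 0.5898 -0.2371  0.012 ]
knife [ 0.5827 -0.1213  0.015 ]
ring [ 0.4606 -0.2461  0.022 ]
t 0.52 pos [0.1707 0.6526 0.2305] yaw 43.33 xdir [-4.0e-04 -1.3e-03 -1.0e+00] w 0.999 F [ 0.9 -0.2  1.4]
(0.57, -0.12, 0.23) tool cm [  0.13 -83.6  -23.97] rows 22 per [ 0.006 -3.8   -1.089]
```

Call:
carry_out(offset=[[0,-3.32,-1.157],[0,-3.32,-1.157],[0,-3.32,-1.157],[0,-3.32,-1.157],[0,-3.32,-1.157]], delta_rot=[[0,0,0],[0,0,0],[0,0,0],[0,0,0],[0,0,0]])

```text
time: 0.93
tool_pos: [0.2436, 0.4912, 0.2306]
tcp_rot: [-0.597, 1.488, 0.596]
wrist_force: [1.2, 0.3, 0.7]
width: 1.001
```

Call:
carry_out(offset=[[0,-3.32,-1.157],[0,-3.32,-1.157],[0,-3.32,-1.157],[0,-3.32,-1.157],[0,-3.32,-1.157]], delta_rot=[[0,0,0],[0,0,0],[0,0,0],[0,0,0],[0,0,0]])

```text
time: 1.35
tool_pos: [0.3162, 0.3311, 0.2309]
tcp_rot: [-0.596, 1.488, 0.596]
wrist_force: [-0.0, -0.9, 0.5]
width: 1.002
```

Call:
carry_out(offset=[[0,-3.32,-1.157],[0,-3.32,-1.157],[0,-3.32,-1.157],[0,-3.32,-1.157],[0,-3.32,-1.157]], delta_rot=[[0,0,0],[0,0,0],[0,0,0],[0,0,0],[0,0,0]])

```text
time: 1.77
tool_pos: [0.3889, 0.1712, 0.231]
tcp_rot: [-0.596, 1.488, 0.596]
wrist_force: [0.4, 0.4, -0.1]
width: 0.998
```

Call:
carry_out(offset=[[0,-3.32,-1.157],[0,-3.32,-1.157],[0,-3.32,-1.157],[0,-3.32,-1.157],[0,-3.32,-1.157]], delta_rot=[[0,0,0],[0,0,0],[0,0,0],[0,0,0],[0,0,0]])

```text
time: 2.18
tool_pos: [0.4616, 0.0111, 0.231]
tcp_rot: [-0.595, 1.488, 0.596]
wrist_force: [0.8, 0.9, -0.2]
width: 0.998
```

Call:
carry_out(offset=[[0,-3.32,-1.157],[0,-3.32,-1.157],[0,-3.32,-1.157],[0,-3.32,-1.157],[0,-3.32,-1.157]], delta_rot=[[0,0,0],[0,0,0],[0,0,0],[0,0,0],[0,0,0]])

```text
time: 2.6
tool_pos: [0.5344, -0.149, 0.2307]
tcp_rot: [-0.595, 1.488, 0.596]
wrist_force: [1.1, 0.7, 0.6]
width: 1.004
```

Call:
carry_out(offset=[[0,0,0],[0,0,0],[0,0,0],[0,0,0],[0,0,0]], delta_rot=[[0,0,0],[0,0,0],[0,0,0],[0,0,0],[0,0,0]])

```text
time: 3.02
tool_pos: [0.5338, -0.146, 0.2312]
tcp_rot: [-0.596, 1.487, 0.597]
wrist_force: [0.4, 0.3, 0.9]
width: 1.001
```

```bash
cat >> h.py <<'E'
def wshot(f):
    "wrist picture + world points of every pixel + a function to project a pixel onto height z"
    s=read_state(); p,d=shot('wrist',f); c=get_calibration('wrist'); M=np.array(c['mount'])
    T=np.eye(4);T[:3,:3]=Ro.from_rotvec(s['tcp_rot']).as_matrix();T[:3,3]=s['tool_pos'];T=T@M
    v,u=np.mgrid[:420,:560]; ray=np.stack([(u-c['cx'])/c['fx'],(v-c['cy'])/c['fy'],np.ones_like(u)],-1)
    def px(a,b,z):
        w=T[:3,:3]@np.array([(a-c['cx'])/c['fx'],(b-c['cy'])/c['fy'],1.]); return T[:3,3]+w*(z-T[2,3])/w[2]
    return p,d,(ray*d[...,None])@T[:3,:3].T+T[:3,3],px
E
python3 - <<'E'
from h import *
to()
p,d,W,px=wshot('w1.png'); np.savez('w1.npz',p=p,d=d,W=W)
print('tablez',np.median(W[...,2][d>0]))
for n,x,y,z in [('plate',.590,-.238,.006),('knife',.5827,-.121,.006),('ring',.4606,-.246,.012),('funnel',.4684,-.1276,.05)]:
    m=(np.hypot(W[...,0]-x,W[...,1]-y)<.04)&(W[...,2]>z)&(d>0); P=W[m]
    v,u=np.nonzero(m); print(n,m.sum(),'px',u.mean().round(1),v.mean().round(1),'mid',((P.max(0)+P.min(0))/2).round(4),np.ptp(P,0).round(4),'mean',P.mean(0).round(4))
    if n=='knife':
        q=P[:,:2]-P[:,:2].mean(0);k=np.hypot(*q.T);a=np.arctan2(q[:,1],q[:,0]);j=k>.013
        print(' ang',np.degrees(np.angle(np.sum(k[j]*np.exp(4j*a[j]))))/4)
E
```

```text
t 3.02 pos [ 0.5338 -0.146   0.2312] yaw 43.72 xdir [-4.e-04  4.e-04 -1.e+00] w 1.001 F [0.4 0.3 0.9]
tablez 0.0005267600134407358
plate 1325 px 264.9 254.7 mid [ 0.5916 -0.2371  0.0104] [0.0532 0.0531 0.0082] mean [ 0.5908 -0.2363  0.0119]
knife 17419 px 459.7 342.8 mid [ 0.5746 -0.1155  0.1662] [0.0637 0.0558 0.3204] mean [ 0.5681 -0.1067  0.2834]
 ang 4.087080083445994
ring 1107 px 176.9 193.8 mid [ 0.4623 -0.2473  0.0183] [0.0568 0.0575 0.0125] mean [ 0.4616 -0.2467  0.0205]
funnel 446 px 245.4 125.8 mid [ 0.4696 -0.1294  0.0612] [0.0208 0.0209 0.022 ] mean [ 0.4698 -0.1287  0.0691]
```

View pics/w1.png

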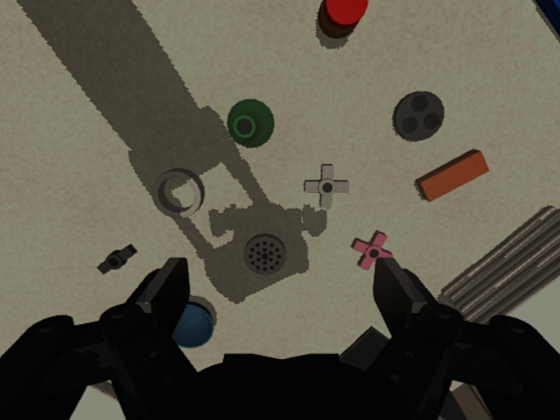

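The wrist view shows the plate (265,255), knife (327,187), ring nut (178,193) and funnel (248,123). It agrees with the top view to about 1.5 mm.

```bash
python3 - <<'E'
from h import *
f=np.load('w1.npz');W=f['W']
m=(np.hypot(W[...,0]-.5827,W[...,1]+.121)<.034)&(W[...,2]>.006)&(W[...,2]<.02);P=W[m];P=P[np.hypot(P[:,0]-.5827,P[:,1]+.121)<.034]
for i in range(2):
    q=P[:,:2]-((P.max(0)+P.min(0))/2)[:2];k=np.hypot(*q.T);a=np.arctan2(q[:,1],q[:,0]);j=k>.013
print('knife',m.sum(),(P.max(0)+P.min(0))/2,np.ptp(P,0),P.mean(0),'ang',np.degrees(np.angle(np.sum(k[j]*np.exp(4j*a[j]))))/4)
to((.591,-.237,.15),(.591,-.237,.03),(.591,-.237,.002))
E
```

```text
knife 875 [ 0.58379601 -0.12069041  0.01156177] [0.04535636 0.04544304 0.01103578] [ 0.58279746 -0.12012078  0.01273328] ang 43.15703915674457
t 3.07 pos [ 0.5339 -0.1461  0.2313] yaw 43.73 xdir [-0.e+00  2.e-04 -1.e+00] w 1.001 F [-0.1 -0.3  0.5]
(0.591, -0.237, 0.15) tool cm [  8.13 -10.52  -2.16] rows 4 per [ 2.033 -2.629 -0.541]
(0.591, -0.237, 0.03) tool cm [12. -0. -0.] rows 3 per [ 4.e+00 -1.e-03 -0.e+00]
(0.591, -0.237, 0.002) tool cm [ 2.8 -0.  -0. ] rows 1 per [ 2.8 -0.  -0. ]
```

Call:
carry_out(offset=[[1.63,-2.1,-0.43],[1.63,-2.1,-0.43],[1.63,-2.1,-0.43],[1.63,-2.1,-0.43],[1.6,-2.1,-0.43]], delta_rot=[[0,0,0],[0,0,0],[0,0,0],[0,0,0],[0,0,0]])

```text
time: 3.48
tool_pos: [0.5918, -0.2377, 0.1497]
tcp_rot: [-0.597, 1.487, 0.596]
wrist_force: [0.7, -0.3, -0.9]
width: 1.001
```

Call:
carry_out(offset=[[3,0,0],[3,0,0],[3,0,0],[2,0,0],[0,0,0]], delta_rot=[[0,0,0],[0,0,0],[0,0,0],[0,0,0],[0,0,0]])

```text
time: 3.9
tool_pos: [0.5869, -0.2352, 0.0345]
tcp_rot: [-0.591, 1.494, 0.603]
wrist_force: [-0.8, 0.2, -1.4]
width: 0.996
```

Call:
carry_out(offset=[[0,0,0],[0,0,0],[0,0,0],[0,0,0],[0,0,0]], delta_rot=[[0,0,0],[0,0,0],[0,0,0],[0,0,0],[0,0,0]])

```text
time: 4.32
tool_pos: [0.5926, -0.2385, 0.0421]
tcp_rot: [-0.597, 1.485, 0.594]
wrist_force: [-0.0, -0.1, 0.0]
width: 0.999
```

```bash
python3 - <<'E'
from h import *
to((.591,-.237,.002))
p,d,W,px=wshot('w2.png')
m=(np.hypot(W[...,0]-.591,W[...,1]+.237)<.032)&(W[...,2]>.007)&(W[...,2]<.018);P=W[m]
print(m.sum(),(P.max(0)+P.min(0))/2,np.ptp(P,0),P.mean(0))
E
```

```text
t 4.32 pos [ 0.5926 -0.2385  0.0421] yaw 43.65 xdir [ 0.0031 -0.0014 -1.    ] w 0.999 F [-0.  -0.1  0. ]
(0.591, -0.237, 0.002) tool cm [ 4.01  0.23 -0.01] rows 2 per [ 2.006  0.115 -0.007]
6044 [ 0.59142857 -0.23768268  0.01069689] [0.05330451 0.05359247 0.00739287] [ 0.59054798 -0.2366604   0.01198583]
```

View pics/w2.png

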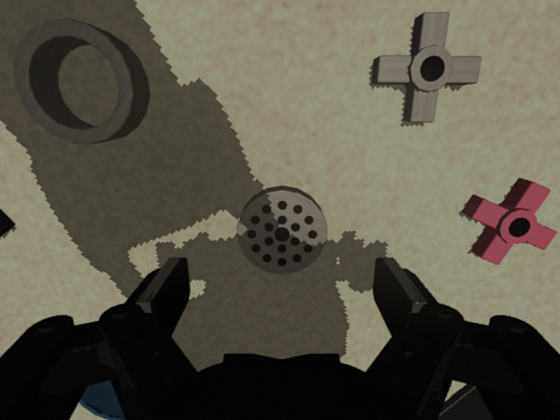

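Low wrist view: the shiny many-holed plate is centred between the open fingers at (282,232), confirming it is the right one. Descend and grip.

Call:
carry_out(offset=[[1,0.1,0],[1,0.1,0],[1,0,0],[0.6,0,0],[0.4,0,0]], delta_rot=[[0,0,0],[0,0,0],[0,0,0],[0,0,0],[0,0,0]])

```text
time: 4.78
tool_pos: [0.5883, -0.2359, -0.0023]
tcp_rot: [-0.594, 1.49, 0.598]
wrist_force: [0.0, 0.1, 0.3]
width: 0.997
```

Call:
carry_out(offset=[[0,0,0],[0,0,0],[0,0,0],[0,0,0],[0,0,0]], delta_rot=[[0,0,0],[0,0,0],[0,0,0],[0,0,0],[0,0,0]])

```text
time: 5.2
tool_pos: [0.5904, -0.2368, 0.0007]
tcp_rot: [-0.596, 1.487, 0.595]
wrist_force: [0.4, -0.5, -1.2]
width: 0.995
```

Call:
carry_out(offset=[[0,0,0],[0,0,0],[0,0,0],[0,0,0],[0,0,0]], delta_rot=[[0,0,0],[0,0,0],[0,0,0],[0,0,0],[0,0,0]], fingers=-0.2, newtons=60)

```text
time: 5.62
tool_pos: [0.5905, -0.2369, 0.0011]
tcp_rot: [-0.596, 1.486, 0.595]
wrist_force: [-0.9, 1.0, 4.7]
width: 0.597
```

Call:
carry_out(offset=[[0,0,0],[0,0,0],[0,0,0],[0,0,0],[0,0,0]], delta_rot=[[0,0,0],[0,0,0],[0,0,0],[0,0,0],[0,0,0]])

```text
time: 6.03
tool_pos: [0.5905, -0.2369, 0.0011]
tcp_rot: [-0.596, 1.487, 0.595]
wrist_force: [-0.8, 0.9, 5.8]
width: 0.6
```

Call:
carry_out(offset=[[-0.5,0,0],[-0.7,0,0],[-0.8,0,0],[-1,0,0],[0,0,0]], delta_rot=[[0,0,0],[0,0,0],[0,0,0],[0,0,0],[0,0,0]])

```text
time: 6.45
tool_pos: [0.5915, -0.2373, 0.0327]
tcp_rot: [-0.598, 1.485, 0.593]
wrist_force: [0.6, -1.0, -2.2]
width: 0.597
```

Call:
carry_out(offset=[[0,0,0],[0,0,0],[0,0,0],[0,0,0],[0,0,0]], delta_rot=[[0,0,0],[0,0,0],[0,0,0],[0,0,0],[0,0,0]])

```text
time: 6.87
tool_pos: [0.5894, -0.2364, 0.0295]
tcp_rot: [-0.595, 1.488, 0.596]
wrist_force: [0.5, 0.3, -1.6]
width: 0.598
```

```bash
python3 - <<'E'
from h import *
to((.5,.333,.16),(.5,.333,.04))
p,d,W,px=wshot('w3.png')
E
```

```text
t 6.87 pos [ 0.5894 -0.2364  0.0295] yaw 43.64 xdir [-1.e-03  4.e-04 -1.e+00] w 0.598 F [ 0.5  0.3 -1.6]
(0.5, 0.333, 0.16) tool cm [-13.02  47.39  32.82] rows 15 per [-0.868  3.159  2.188]
(0.5, 0.333, 0.04) tool cm [ 1.2e+01 -1.0e-02  0.0e+00] rows 4 per [ 3.e+00 -3.e-03  1.e-03]
```

View pics/w3.png

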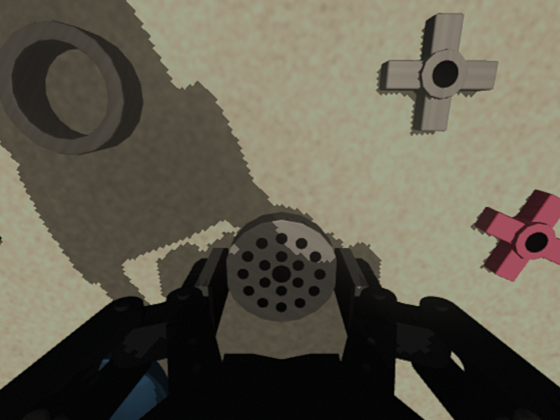

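The plate is held level between the fingers at (282,268), with its weight showing as −1.6 N. Next, carry it to its mark.

Call:
carry_out(offset=[[-2.6,2.37,1.64],[-2.6,2.37,1.64],[-2.6,2.37,1.64],[-2.6,2.37,1.64],[-2.6,2.37,1.64]], delta_rot=[[0,0,0],[0,0,0],[0,0,0],[0,0,0],[0,0,0]])

```text
time: 7.33
tool_pos: [0.5667, -0.0931, 0.1609]
tcp_rot: [-0.595, 1.488, 0.596]
wrist_force: [0.8, 0.5, -2.5]
width: 0.599
```

Call:
carry_out(offset=[[0,2.37,1.64],[0,2.37,1.64],[0,2.37,1.64],[0,2.37,1.64],[0,2.37,1.64]], delta_rot=[[0,0,0],[0,0,0],[0,0,0],[0,0,0],[0,0,0]])

```text
time: 7.75
tool_pos: [0.5444, 0.0494, 0.1601]
tcp_rot: [-0.596, 1.487, 0.596]
wrist_force: [-0.1, 0.5, -3.1]
width: 0.597
```

Call:
carry_out(offset=[[0,2.37,1.64],[0,2.37,1.64],[0,2.37,1.64],[0,2.37,1.64],[0,2.37,1.64]], delta_rot=[[0,0,0],[0,0,0],[0,0,0],[0,0,0],[0,0,0]])

```text
time: 8.17
tool_pos: [0.5219, 0.1917, 0.1599]
tcp_rot: [-0.596, 1.488, 0.596]
wrist_force: [0.6, -0.0, -2.2]
width: 0.599
```

Call:
carry_out(offset=[[0,2.37,1.64],[0,2.37,1.64],[0,2.37,1.64],[0,2.37,1.64],[0,2.37,1.64]], delta_rot=[[0,0,0],[0,0,0],[0,0,0],[0,0,0],[0,0,0]])

```text
time: 8.58
tool_pos: [0.4995, 0.3341, 0.1599]
tcp_rot: [-0.596, 1.488, 0.596]
wrist_force: [0.3, -0.1, -2.3]
width: 0.596
```

Call:
carry_out(offset=[[0,0,0],[0,0,0],[0,0,0],[0,0,0],[0,0,0]], delta_rot=[[0,0,0],[0,0,0],[0,0,0],[0,0,0],[0,0,0]])

```text
time: 9.0
tool_pos: [0.5002, 0.3317, 0.1599]
tcp_rot: [-0.595, 1.488, 0.594]
wrist_force: [-0.9, 0.4, -2.3]
width: 0.602
```

```bash
python3 - <<'E'
from h import *
to((.5,.333,.03),(.5,.333,.006))
p,d,W,px=wshot('w4.png')
h=cv2.cvtColor(p,cv2.COLOR_RGB2HSV)
v,u=np.mgrid[:420,:560]
f=lambda m,n:[print(n,m.sum(),u[m].mean().round(1),v[m].mean().round(1),px(u[m].mean(),v[m].mean(),.005).round(4),px((u[m].min()+u[m].max())/2,(v[m].min()+v[m].max())/2,.005).round(4))]
tray=(abs(W[...,0]-.55)<.1)&(abs(W[...,1]-.282)<.1)&(W[...,2]<.012)
near=lambda x,y,r=.042:tray&(np.hypot(W[...,0]-x,W[...,1]-y)<r)
blue=(h[...,0]>105)&(h[...,0]<130)&(h[...,1]>130)
for n,x,y in [('knife',.600,.331),('funnel',.598,.231),('plate',.5,.333),('ring',.498,.2326)]:
    m=near(x,y)&~blue
    if m.sum(): f(m,n)
E
```

```text
t 9.0 pos [0.5002 0.3317 0.1599] yaw 43.57 xdir [-3.e-04 -4.e-04 -1.e+00] w 0.602 F [-0.9  0.4 -2.3]
(0.5, 0.333, 0.03) tool cm [12.99  0.11  0.08] rows 4 per [3.248 0.028 0.021]
(0.5, 0.333, 0.006) tool cm [2.4 0.  0. ] rows 1 per [2.4e+00 0.0e+00 1.0e-03]
knife 965 355.1 242.5 [0.5957 0.3404 0.005 ] [0.596  0.3329 0.005 ]
funnel 766 283.8 325.8 [0.6126 0.2167 0.005 ] [0.6074 0.216  0.005 ]
plate 3355 282.1 183.9 [0.4987 0.3334 0.005 ] [0.4995 0.3325 0.005 ]
ring 1091 204.2 238.7 [0.4806 0.2368 0.005 ] [0.4913 0.2365 0.005 ]
```

View pics/w4.png

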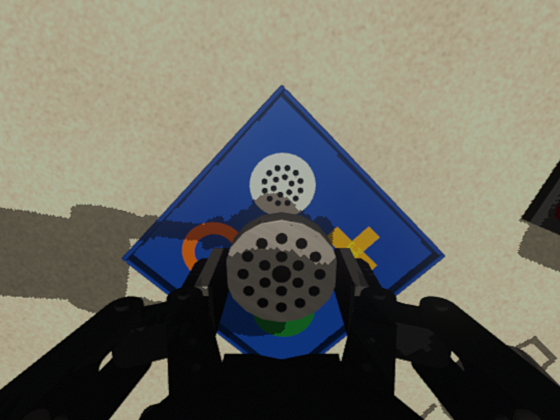

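The white dotted plate mark is at (283,183) under the held plate, at about (0.4995, 0.333). Lower onto it.

Call:
carry_out(offset=[[3,0.09,0.02],[3,0.09,0.02],[3,0,0],[2,0,0],[1,0,0]], delta_rot=[[0,0,0],[0,0,0],[0,0,0],[0,0,0],[0,0,0]])

```text
time: 9.47
tool_pos: [0.497, 0.3321, 0.0365]
tcp_rot: [-0.596, 1.493, 0.594]
wrist_force: [-0.9, -1.0, -3.0]
width: 0.597
```

Call:
carry_out(offset=[[0.5,0,0],[0.5,0,0],[0.4,0,0],[0.4,0,0],[0.3,0,0]], delta_rot=[[0,0,0],[0,0,0],[0,0,0],[0,0,0],[0,0,0]])

```text
time: 9.88
tool_pos: [0.5001, 0.3349, 0.0201]
tcp_rot: [-0.595, 1.485, 0.596]
wrist_force: [-0.1, 0.3, -2.2]
width: 0.597
```

Call:
carry_out(offset=[[0.3,0,0],[0.2,0,0],[0.2,0,0],[0,0,0],[0,0,0]], delta_rot=[[0,0,0],[0,0,0],[0,0,0],[0,0,0],[0,0,0]])

```text
time: 10.3
tool_pos: [0.499, 0.3344, 0.012]
tcp_rot: [-0.596, 1.488, 0.596]
wrist_force: [0.1, 0.3, -2.3]
width: 0.596
```

```bash
python3 -c "
from h import *
to((.4993,.3333,.006))"
```

```text
t 10.3 pos [0.499  0.3344 0.012 ] yaw 43.65 xdir [-1.e-04 -1.e-04 -1.e+00] w 0.596 F [ 0.1  0.3 -2.3]
(0.4993, 0.3333, 0.006) tool cm [ 0.6  -0.1  -0.05] rows 1 per [ 0.602 -0.097 -0.051]
```

Call:
carry_out(offset=[[0.2,-0.1,-0.05],[0.2,0,0],[0.15,0,0],[0,0,0],[0,0,0]], delta_rot=[[0,0,0],[0,0,0],[0,0,0],[0,0,0],[0,0,0]])

```text
time: 10.72
tool_pos: [0.4993, 0.3332, 0.0064]
tcp_rot: [-0.596, 1.488, 0.596]
wrist_force: [0.2, 0.2, -2.6]
width: 0.592
```

Call:
carry_out(offset=[[0,0,0],[0,0,0],[0,0,0],[0,0,0],[0,0,0]], delta_rot=[[0,0,0],[0,0,0],[0,0,0],[0,0,0],[0,0,0]])

```text
time: 11.13
tool_pos: [0.4994, 0.3333, 0.0066]
tcp_rot: [-0.596, 1.487, 0.596]
wrist_force: [0.5, -0.6, -1.5]
width: 0.601
```

Call:
carry_out(offset=[[0.06,0,0],[0.06,0,0],[0,0,0],[0,0,0],[0,0,0]], delta_rot=[[0,0,0],[0,0,0],[0,0,0],[0,0,0],[0,0,0]])

```text
time: 11.55
tool_pos: [0.4995, 0.3334, 0.0061]
tcp_rot: [-0.596, 1.487, 0.596]
wrist_force: [-2.2, -2.0, 5.1]
width: 0.593
```

Call:
carry_out(offset=[[0,0,0],[0,0,0],[0,0,0],[0,0,0],[0,0,0]], delta_rot=[[0,0,0],[0,0,0],[0,0,0],[0,0,0],[0,0,0]], fingers=0.6)

```text
time: 11.97
tool_pos: [0.4995, 0.3333, 0.0052]
tcp_rot: [-0.596, 1.487, 0.596]
wrist_force: [-0.5, -0.1, -0.1]
width: 0.8
```

Call:
carry_out(offset=[[-0.5,0,0],[-1.5,0,0],[-3,0,0],[-4,0,0],[-4,0,0]], delta_rot=[[0,0,0],[0,0,0],[0,0,0],[0,0,0],[0,0,0]])

```text
time: 12.38
tool_pos: [0.4983, 0.3326, 0.1357]
tcp_rot: [-0.596, 1.491, 0.595]
wrist_force: [1.0, 0.4, 0.7]
width: 0.8
```

Call:
carry_out(offset=[[-1,0,0],[0,0,0],[0,0,0],[0,0,0],[0,0,0]], delta_rot=[[0,0,0],[0,0,0],[0,0,0],[0,0,0],[0,0,0]], fingers=1)

```text
time: 12.8
tool_pos: [0.4979, 0.3324, 0.1429]
tcp_rot: [-0.597, 1.492, 0.595]
wrist_force: [0.0, -0.4, -0.4]
width: 1.0
```

```bash
python3 - <<'E'
from h import *
to((.583,-.1206,.15),(.583,-.1206,.04))
p,d,W,px=wshot('w5.png')
m=(np.hypot(W[...,0]-.4995,W[...,1]-.333)<.04)&(W[...,2]>.012)&(W[...,2]<.03);P=W[m]
print(m.sum(),(P.max(0)+P.min(0))/2,np.ptp(P,0),P.mean(0))
h=cv2.cvtColor(p,cv2.COLOR_RGB2HSV);v,u=np.mgrid[:420,:560]
blue=(h[...,0]>105)&(h[...,0]<130)&(h[...,1]>130)
for n,x,y in [('knife',.600,.331),('funnel',.598,.231),('ring',.498,.2326)]:
    m=(np.hypot(W[...,0]-x,W[...,1]-y)<.042)&~blue&(W[...,2]<.012)
    if m.sum(): print(n,m.sum(),px(u[m].mean(),v[m].mean(),.005).round(4),px((u[m].min()+u[m].max())/2,(v[m].min()+v[m].max())/2,.005).round(4))
E
```

```text
t 12.8 pos [0.4979 0.3324 0.1429] yaw 43.64 xdir [-0.0037 -0.0023 -1.    ] w 1.0 F [ 0.  -0.4 -0.4]
(0.583, -0.1206, 0.15) tool cm [ -0.64 -38.65 -25.11] rows 12 per [-0.053 -3.221 -2.092]
(0.583, -0.1206, 0.04) tool cm [ 1.1e+01 -1.0e-02  5.0e-02] rows 3 per [ 3.667e+00 -3.000e-03  1.600e-02]
2769 [0.50049135 0.33181465 0.01581802] [0.05305635 0.05354625 0.0072641 ] [0.49998964 0.33255101 0.01703022]
knife 1757 [0.598 0.331 0.005] [0.5999 0.3317 0.005 ]
funnel 2862 [0.5976 0.2314 0.005 ] [0.5973 0.2313 0.005 ]
ring 2092 [0.4985 0.2358 0.005 ] [0.497  0.2333 0.005 ]
```

View pics/w5.png

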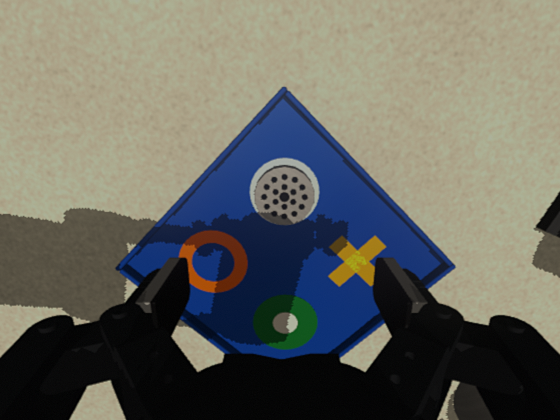

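The plate sits in its white outline at (284,193) with an even rim showing, measured within 1.5 mm of centre. Next, the cross knife.

Call:
carry_out(offset=[[-0.05,-2.58,-1.67],[-0.05,-2.58,-1.67],[-0.05,-2.58,-1.67],[-0.05,-2.58,-1.67],[-0.05,-2.58,-1.67]], delta_rot=[[0,0,0],[0,0,0],[0,0,0],[0,0,0],[0,0,0]])

```text
time: 13.27
tool_pos: [0.527, 0.1808, 0.1461]
tcp_rot: [-0.596, 1.49, 0.597]
wrist_force: [-0.1, -0.2, -0.2]
width: 0.996
```

Call:
carry_out(offset=[[0,-2.58,-1.67],[0,-2.58,-1.67],[0,-2.58,-1.67],[0,-2.58,-1.67],[0,-2.58,-1.67]], delta_rot=[[0,0,0],[0,0,0],[0,0,0],[0,0,0],[0,0,0]])

```text
time: 13.68
tool_pos: [0.5556, 0.0298, 0.1461]
tcp_rot: [-0.595, 1.49, 0.597]
wrist_force: [0.4, 0.8, -1.2]
width: 1.005
```

Call:
carry_out(offset=[[0,-2.58,-1.67],[0,-2.58,-1.67],[0,-2.58,-1.67],[0,-2.58,-1.67],[0,-2.58,-1.67]], delta_rot=[[0,0,0],[0,0,0],[0,0,0],[0,0,0],[0,0,0]])

```text
time: 14.1
tool_pos: [0.5843, -0.1209, 0.146]
tcp_rot: [-0.594, 1.49, 0.597]
wrist_force: [0.8, -0.7, 1.2]
width: 1.005
```

Call:
carry_out(offset=[[3,0,0],[3,0,0],[2,0,0],[1,0,0],[0.5,0,0]], delta_rot=[[0,0,0],[0,0,0],[0,0,0],[0,0,0],[0,0,0]])

```text
time: 14.52
tool_pos: [0.5826, -0.1191, 0.0492]
tcp_rot: [-0.593, 1.493, 0.599]
wrist_force: [0.2, 0.5, -0.1]
width: 1.0
```

Call:
carry_out(offset=[[0,0,0],[0,0,0],[0,0,0],[0,0,0],[0,0,0]], delta_rot=[[0,0,0],[0,0,0],[0,0,0],[0,0,0],[0,0,0]])

```text
time: 14.93
tool_pos: [0.5864, -0.1198, 0.0544]
tcp_rot: [-0.597, 1.485, 0.594]
wrist_force: [-0.1, 0.0, -0.8]
width: 1.0
```

```bash
python3 - <<'E'
from h import *
p,d,W,px=wshot('w6.png')
m=(np.hypot(W[...,0]-.583,W[...,1]+.1206)<.03)&(W[...,2]>.008)&(W[...,2]<.02);P=W[m]
c=(P.max(0)+P.min(0))/2
# rotate to blade frame by min-area rect of points
r=cv2.minAreaRect((P[:,:2]*1000).astype(np.float32)); print(m.sum(),c,np.ptp(P,0),P.mean(0),r)
q=P[:,:2]-P[:,:2].mean(0);k=np.hypot(*q.T);a=np.arctan2(q[:,1],q[:,0]);j=k>.013
print('ang',np.degrees(np.angle(np.sum(k[j]*np.exp(4j*a[j]))))/4)
to((*P.mean(0)[:2],.001))
E
```

```text
2907 [ 0.58352561 -0.120782    0.01260307] [0.04568712 0.0454599  0.00920109] [ 0.58238308 -0.11986245  0.01280316] ((583.5199584960938, -120.72256469726562), (44.61450958251953, 44.7700309753418), 88.01579284667969)
ang 43.29010477467036
t 14.98 pos [ 0.5861 -0.1197  0.0542] yaw 43.66 xdir [ 2.1e-03 -5.0e-04 -1.0e+00] w 0.997 F [-0.3 -0.5  0.1]
(np.float64(0.5823830819264271), np.float64(-0.11986245187882778), 0.001) tool cm [ 5.32  0.26 -0.29] rows 2 per [ 2.658  0.13  -0.143]
```

View pics/w6.png

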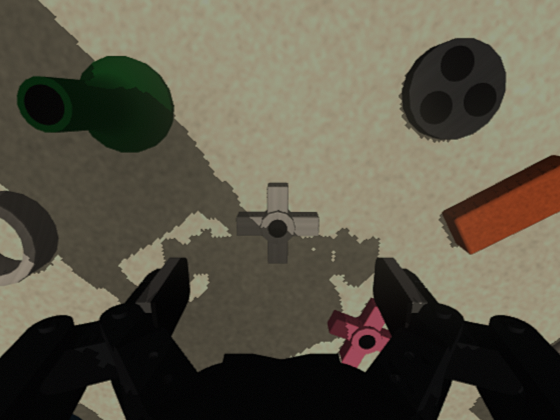

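The shiny grey cross is at (278,228), square to the jaws. The pink one is at (366,335), clear of the finger's path. Descend.

Call:
carry_out(offset=[[1.5,0.14,-0.27],[1.3,0,0],[1,0,0],[0.6,0,0],[0.3,0,0]], delta_rot=[[0,0,0],[0,0,0],[0,0,0],[0,0,0],[0,0,0]])

```text
time: 15.4
tool_pos: [0.5811, -0.1202, 0.0041]
tcp_rot: [-0.595, 1.49, 0.597]
wrist_force: [-0.1, 0.1, -0.5]
width: 0.997
```

Call:
carry_out(offset=[[0,0,0],[0,0,0],[0,0,0],[0,0,0],[0,0,0]], delta_rot=[[0,0,0],[0,0,0],[0,0,0],[0,0,0],[0,0,0]])

```text
time: 15.82
tool_pos: [0.5829, -0.1206, 0.0065]
tcp_rot: [-0.596, 1.487, 0.595]
wrist_force: [-0.6, 0.4, 1.2]
width: 1.0
```

```bash
python3 -c "
from h import *
to((.5832,-.1205,.002))"
```

```text
t 15.82 pos [ 0.5829 -0.1206  0.0065] yaw 43.64 xdir [ 1.1e-03 -3.0e-04 -1.0e+00] w 1.0 F [-0.6  0.4  1.2]
(0.5832, -0.1205, 0.002) tool cm [ 0.45 -0.01  0.03] rows 1 per [ 0.452 -0.01   0.03 ]
```

Call:
carry_out(offset=[[0.2,0,0.03],[0.15,0,0],[0.1,0,0],[0,0,0],[0,0,0]], delta_rot=[[0,0,0],[0,0,0],[0,0,0],[0,0,0],[0,0,0]])

```text
time: 16.23
tool_pos: [0.5824, -0.1202, 0.0012]
tcp_rot: [-0.595, 1.488, 0.596]
wrist_force: [-0.3, -1.2, 0.3]
width: 1.001
```

Call:
carry_out(offset=[[0,0,0],[0,0,0],[0,0,0],[0,0,0],[0,0,0]], delta_rot=[[0,0,0],[0,0,0],[0,0,0],[0,0,0],[0,0,0]], fingers=-0.2, newtons=60)

```text
time: 16.65
tool_pos: [0.5832, -0.1205, 0.0021]
tcp_rot: [-0.596, 1.486, 0.595]
wrist_force: [0.1, -0.3, 3.6]
width: 0.583
```

Call:
carry_out(offset=[[0,0,0],[0,0,0],[0,0,0],[0,0,0],[0,0,0]], delta_rot=[[0,0,0],[0,0,0],[0,0,0],[0,0,0],[0,0,0]])

```text
time: 17.07
tool_pos: [0.5832, -0.1205, 0.0021]
tcp_rot: [-0.596, 1.486, 0.595]
wrist_force: [-0.1, 0.0, 5.0]
width: 0.58
```

Call:
carry_out(offset=[[-0.5,0,0],[-0.7,0,0],[-0.8,0,0],[-1,0,0],[0,0,0]], delta_rot=[[0,0,0],[0,0,0],[0,0,0],[0,0,0],[0,0,0]])

```text
time: 17.48
tool_pos: [0.5843, -0.1207, 0.034]
tcp_rot: [-0.597, 1.484, 0.594]
wrist_force: [0.3, -0.6, -0.9]
width: 0.579
```

Call:
carry_out(offset=[[0,0,0],[0,0,0],[0,0,0],[0,0,0],[0,0,0]], delta_rot=[[0,0,0],[0,0,0],[0,0,0],[0,0,0],[0,0,0]])

```text
time: 17.9
tool_pos: [0.5821, -0.1202, 0.0309]
tcp_rot: [-0.595, 1.488, 0.596]
wrist_force: [0.0, -0.6, -1.1]
width: 0.579
```

```bash
python3 - <<'E'
from h import *
to((.6,.331,.16))
p,d,W,px=wshot('w7.png')
s=read_state();t=s['tool_pos']
m=(np.hypot(W[...,0]-t[0],W[...,1]-t[1])<.03)&(W[...,2]>.03)&(W[...,2]<.05);P=W[m]
print('held rel tcp',m.sum(),((P.max(0)+P.min(0))/2-t).round(4),np.ptp(P,0).round(3),(P.mean(0)-t).round(4))
E
```

```text
t 17.9 pos [ 0.5821 -0.1202  0.0309] yaw 43.65 xdir [-9.e-04  2.e-04 -1.e+00] w 0.579 F [ 0.  -0.6 -1.1]
(0.6, 0.331, 0.16) tool cm [-12.91  31.42  32.43] rows 12 per [-1.075  2.619  2.702]
held rel tcp 6112 [-0.0007 -0.0002  0.0091] [0.053 0.054 0.02 ] [-0.0019  0.0011  0.0101]
```

View pics/w7.png

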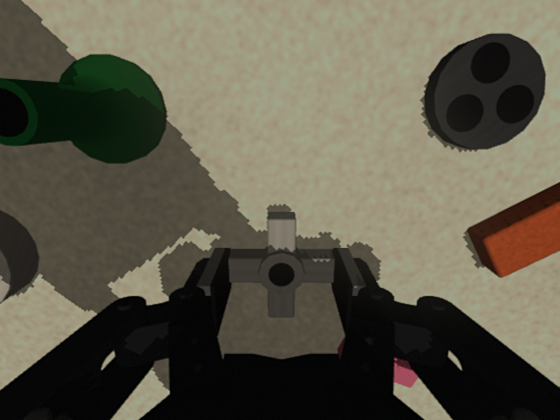

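The knife is held over two opposite blade tips at (282,272), level, and the pink one hasn't moved. Carry it to the yellow cross.

Call:
carry_out(offset=[[-2.6,2.1,2.16],[-2.6,2.1,2.16],[-2.6,2.1,2.16],[-2.6,2.1,2.16],[-2.5,2.1,2.16]], delta_rot=[[0,0,0],[0,0,0],[0,0,0],[0,0,0],[0,0,0]])

```text
time: 18.37
tool_pos: [0.588, 0.0315, 0.1615]
tcp_rot: [-0.595, 1.488, 0.595]
wrist_force: [1.4, -0.7, -0.9]
width: 0.58
```

Call:
carry_out(offset=[[0,2.1,2.16],[0,2.1,2.16],[0,2.1,2.16],[0,2.1,2.16],[0,2.1,2.16]], delta_rot=[[0,0,0],[0,0,0],[0,0,0],[0,0,0],[0,0,0]])

```text
time: 18.78
tool_pos: [0.5936, 0.1822, 0.1602]
tcp_rot: [-0.596, 1.488, 0.596]
wrist_force: [1.0, -1.1, -0.4]
width: 0.58
```

Call:
carry_out(offset=[[0,2.1,2.16],[0,2.1,2.16],[0,2.1,2.16],[0,2.1,2.16],[0,2.1,2.16]], delta_rot=[[0,0,0],[0,0,0],[0,0,0],[0,0,0],[0,0,0]])

```text
time: 19.2
tool_pos: [0.5992, 0.3327, 0.1599]
tcp_rot: [-0.596, 1.488, 0.596]
wrist_force: [0.2, 0.1, -1.3]
width: 0.579
```

Call:
carry_out(offset=[[3,0,0],[3,0,0],[2.5,0,0],[2,0,0],[1,0,0]], delta_rot=[[0,0,0],[0,0,0],[0,0,0],[0,0,0],[0,0,0]])

```text
time: 19.62
tool_pos: [0.597, 0.3302, 0.041]
tcp_rot: [-0.597, 1.494, 0.596]
wrist_force: [-0.4, -0.7, -2.0]
width: 0.58
```

Call:
carry_out(offset=[[0,0,0],[0,0,0],[0,0,0],[0,0,0],[0,0,0]], delta_rot=[[0,0,0],[0,0,0],[0,0,0],[0,0,0],[0,0,0]])

```text
time: 20.03
tool_pos: [0.601, 0.3319, 0.0476]
tcp_rot: [-0.595, 1.484, 0.595]
wrist_force: [1.3, 0.4, -0.9]
width: 0.582
```

```bash
python3 -c "
from h import *
to((.5998,.3312,.015),(.5998,.3312,.007))"
```

```text
t 20.03 pos [0.601  0.3319 0.0476] yaw 43.63 xdir [ 0.0032  0.0016 -1.    ] w 0.582 F [ 1.3  0.4 -0.9]
(0.5998, 0.3312, 0.015) tool cm [ 3.26  0.04 -0.15] rows 1 per [ 3.258  0.04  -0.148]
(0.5998, 0.3312, 0.007) tool cm [ 0.8  0.  -0. ] rows 1 per [ 0.8    0.001 -0.003]
```

Call:
carry_out(offset=[[1,0,-0.1],[0.8,0,0],[0.6,0,0],[0.4,0,0],[0.4,0,0]], delta_rot=[[0,0,0],[0,0,0],[0,0,0],[0,0,0],[0,0,0]])

```text
time: 20.45
tool_pos: [0.5982, 0.3302, 0.012]
tcp_rot: [-0.596, 1.489, 0.596]
wrist_force: [0.1, 0.2, -0.4]
width: 0.579
```

Call:
carry_out(offset=[[0,0,0],[0,0,0],[0,0,0],[0,0,0],[0,0,0]], delta_rot=[[0,0,0],[0,0,0],[0,0,0],[0,0,0],[0,0,0]])

```text
time: 20.87
tool_pos: [0.5993, 0.3308, 0.0139]
tcp_rot: [-0.595, 1.487, 0.596]
wrist_force: [0.1, -0.1, -0.3]
width: 0.573
```

```bash
python3 -c "
from h import *
to((.6,.3312,.007))"
```

```text
t 20.87 pos [0.5993 0.3308 0.0139] yaw 43.64 xdir [ 8.e-04  4.e-04 -1.e+00] w 0.573 F [ 0.1 -0.1 -0.3]
(0.6, 0.3312, 0.007) tool cm [ 0.69 -0.02  0.08] rows 1 per [ 0.691 -0.019  0.08 ]
```

Call:
carry_out(offset=[[0.25,0,0.1],[0.2,0,0],[0.15,0,0],[0.1,0,0],[0.05,0,0]], delta_rot=[[0,0,0],[0,0,0],[0,0,0],[0,0,0],[0,0,0]])

```text
time: 21.28
tool_pos: [0.5997, 0.3313, 0.0071]
tcp_rot: [-0.596, 1.488, 0.596]
wrist_force: [-2.9, -1.5, 8.4]
width: 0.579
```

Call:
carry_out(offset=[[0,0,0],[0,0,0],[0,0,0],[0,0,0],[0,0,0]], delta_rot=[[0,0,0],[0,0,0],[0,0,0],[0,0,0],[0,0,0]])

```text
time: 21.7
tool_pos: [0.5996, 0.3313, 0.0071]
tcp_rot: [-0.596, 1.488, 0.596]
wrist_force: [-3.0, -1.3, 6.9]
width: 0.579
```

Call:
carry_out(offset=[[0,0,0],[0,0,0],[0,0,0],[0,0,0],[0,0,0]], delta_rot=[[0,0,0],[0,0,0],[0,0,0],[0,0,0],[0,0,0]], fingers=0.6)

```text
time: 22.12
tool_pos: [0.5996, 0.3312, 0.0056]
tcp_rot: [-0.596, 1.488, 0.596]
wrist_force: [-0.3, 0.3, -0.1]
width: 0.801
```

Call:
carry_out(offset=[[-0.5,0,0],[-1.5,0,0],[-3,0,0],[-4,0,0],[-4,0,0]], delta_rot=[[0,0,0],[0,0,0],[0,0,0],[0,0,0],[0,0,0]])

```text
time: 22.53
tool_pos: [0.5988, 0.3309, 0.1372]
tcp_rot: [-0.596, 1.49, 0.596]
wrist_force: [1.7, 1.1, 0.8]
width: 0.802
```

Call:
carry_out(offset=[[-1,0,0],[0,0,0],[0,0,0],[0,0,0],[0,0,0]], delta_rot=[[0,0,0],[0,0,0],[0,0,0],[0,0,0],[0,0,0]], fingers=1)

```text
time: 22.95
tool_pos: [0.5982, 0.3305, 0.1436]
tcp_rot: [-0.596, 1.491, 0.596]
wrist_force: [-0.6, -0.9, -0.3]
width: 1.0
```

```bash
python3 - <<'E'
from h import *
to((.4615,-.2467,.15))
p,d,W,px=wshot('w8.png')
for x,y in [(.6,.331),(.4995,.333)]:
    m=(np.hypot(W[...,0]-x,W[...,1]-y)<.04)&(W[...,2]>.012)&(W[...,2]<.03);P=W[m]
    print(m.sum(),((P.max(0)+P.min(0))/2).round(4),np.ptp(P,0).round(3),P.mean(0).round(4))
E
```

```text
t 22.95 pos [0.5982 0.3305 0.1436] yaw 43.64 xdir [-0.0035 -0.0018 -1.    ] w 1.0 F [-0.6 -0.9 -0.3]
(0.4615, -0.2467, 0.15) tool cm [ -0.48 -32.34 -49.73] rows 15 per [-0.032 -2.156 -3.315]
1517 [0.6003 0.3304 0.0171] [0.045 0.045 0.01 ] [0.5994 0.3311 0.0178]
3442 [0.5007 0.3319 0.0157] [0.054 0.054 0.007] [0.5007 0.3325 0.017 ]
```

View pics/w8.png

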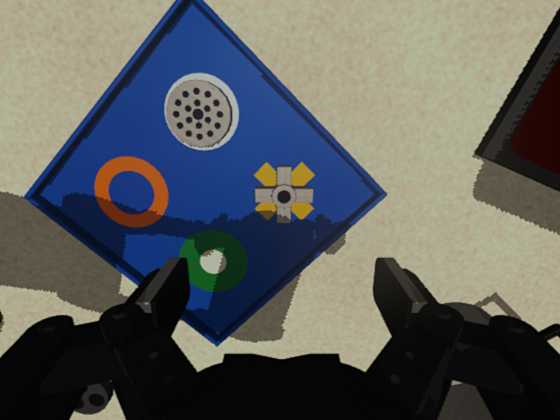

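The knife is centred on the yellow cross at (284,196). Next, the ring nut.

Call:
carry_out(offset=[[-0.05,-1.62,-2.49],[-0.05,-1.62,-2.49],[0,-1.62,-2.49],[0,-1.62,-2.49],[0,-1.62,-2.49]], delta_rot=[[0,0,0],[0,0,0],[0,0,0],[0,0,0],[0,0,0]])

```text
time: 23.42
tool_pos: [0.5638, 0.1853, 0.1449]
tcp_rot: [-0.596, 1.491, 0.596]
wrist_force: [-0.6, -1.3, 0.5]
width: 1.004
```

Call:
carry_out(offset=[[0,-1.62,-2.49],[0,-1.62,-2.49],[0,-1.62,-2.49],[0,-1.62,-2.49],[0,-1.62,-2.49]], delta_rot=[[0,0,0],[0,0,0],[0,0,0],[0,0,0],[0,0,0]])

```text
time: 23.83
tool_pos: [0.5296, 0.0409, 0.1452]
tcp_rot: [-0.595, 1.49, 0.597]
wrist_force: [0.6, 0.1, 0.3]
width: 1.002
```

Call:
carry_out(offset=[[0,-1.62,-2.49],[0,-1.62,-2.49],[0,-1.62,-2.49],[0,-1.62,-2.49],[0,-1.62,-2.49]], delta_rot=[[0,0,0],[0,0,0],[0,0,0],[0,0,0],[0,0,0]])

```text
time: 24.25
tool_pos: [0.4954, -0.1034, 0.1454]
tcp_rot: [-0.595, 1.49, 0.597]
wrist_force: [0.3, -0.7, 0.4]
width: 0.997
```

Call:
carry_out(offset=[[0,-1.62,-2.49],[0,-1.62,-2.49],[0,-1.62,-2.49],[0,-1.62,-2.49],[0,-1.62,-2.49]], delta_rot=[[0,0,0],[0,0,0],[0,0,0],[0,0,0],[0,0,0]])

```text
time: 24.67
tool_pos: [0.4614, -0.2477, 0.1453]
tcp_rot: [-0.594, 1.489, 0.597]
wrist_force: [-0.2, -0.3, -0.0]
width: 0.995
```

Call:
carry_out(offset=[[2.5,0,0],[2.5,0,0],[2,0,0],[1,0,0],[0.5,0,0]], delta_rot=[[0,0,0],[0,0,0],[0,0,0],[0,0,0],[0,0,0]])

```text
time: 25.08
tool_pos: [0.4605, -0.2456, 0.0587]
tcp_rot: [-0.592, 1.491, 0.6]
wrist_force: [0.8, -0.1, -0.2]
width: 1.0
```

Call:
carry_out(offset=[[0,0,0],[0,0,0],[0,0,0],[0,0,0],[0,0,0]], delta_rot=[[0,0,0],[0,0,0],[0,0,0],[0,0,0],[0,0,0]])

```text
time: 25.5
tool_pos: [0.4638, -0.2473, 0.0631]
tcp_rot: [-0.597, 1.486, 0.594]
wrist_force: [-0.3, 0.4, -0.4]
width: 1.003
```

```bash
python3 - <<'E'
from h import *
p,d,W,px=wshot('w9.png')
m=(np.hypot(W[...,0]-.4615,W[...,1]+.2467)<.036)&(W[...,2]>.014)&(W[...,2]<.028);P=W[m]
c=(P.max(0)+P.min(0))/2
print(m.sum(),c.round(4),np.ptp(P,0).round(3),P.mean(0).round(4),cv2.minEnclosingCircle((P[:,:2]*1000).astype(np.float32)))
to((.4618,-.247,.004))
E
```

```text
3383 [ 0.4614 -0.2478  0.0191] [0.057 0.057 0.01 ] [ 0.4606 -0.2472  0.0211] ((461.2256164550781, -248.12307739257812), 28.967729568481445)
t 25.55 pos [ 0.4636 -0.2472  0.063 ] yaw 43.66 xdir [ 0.0017 -0.001  -1.    ] w 0.999 F [-0.5 -0.6 -0.2]
(0.4618, -0.247, 0.004) tool cm [ 5.9   0.15 -0.12] rows 2 per [ 2.948  0.076 -0.059]
```

Call:
carry_out(offset=[[1.6,0.13,-0.15],[1.5,0,0],[1.2,0,0],[0.8,0,0],[0.4,0,0]], delta_rot=[[0,0,0],[0,0,0],[0,0,0],[0,0,0],[0,0,0]])

```text
time: 25.97
tool_pos: [0.4601, -0.2465, 0.0057]
tcp_rot: [-0.595, 1.489, 0.597]
wrist_force: [0.5, 0.6, -0.2]
width: 0.995
```

Call:
carry_out(offset=[[0,0,0],[0,0,0],[0,0,0],[0,0,0],[0,0,0]], delta_rot=[[0,0,0],[0,0,0],[0,0,0],[0,0,0],[0,0,0]])

```text
time: 26.38
tool_pos: [0.4614, -0.2473, 0.0076]
tcp_rot: [-0.596, 1.487, 0.595]
wrist_force: [-0.4, 0.5, -0.1]
width: 1.001
```

```bash
python3 -c "
from h import *
to((.4614,-.2475,.004))"
```

```text
t 26.38 pos [ 0.4614 -0.2473  0.0076] yaw 43.64 xdir [ 1.1e-03 -7.0e-04 -1.0e+00] w 1.001 F [-0.4  0.5 -0.1]
(0.4614, -0.2475, 0.004) tool cm [ 0.36 -0.01 -0.02] rows 1 per [ 0.358 -0.01  -0.016]
```

Call:
carry_out(offset=[[0.2,0,0],[0.15,0,0],[0,0,0],[0,0,0],[0,0,0]], delta_rot=[[0,0,0],[0,0,0],[0,0,0],[0,0,0],[0,0,0]])

```text
time: 26.8
tool_pos: [0.4608, -0.247, 0.0033]
tcp_rot: [-0.596, 1.488, 0.596]
wrist_force: [0.4, -0.5, -0.3]
width: 0.997
```

Call:
carry_out(offset=[[0,0,0],[0,0,0],[0,0,0],[0,0,0],[0,0,0]], delta_rot=[[0,0,0],[0,0,0],[0,0,0],[0,0,0],[0,0,0]], fingers=-0.2, newtons=60)

```text
time: 27.22
tool_pos: [0.4615, -0.2473, 0.0039]
tcp_rot: [-0.596, 1.487, 0.595]
wrist_force: [-0.5, 0.9, 3.5]
width: 0.643
```

Call:
carry_out(offset=[[0,0,0],[0,0,0],[0,0,0],[0,0,0],[0,0,0]], delta_rot=[[0,0,0],[0,0,0],[0,0,0],[0,0,0],[0,0,0]])

```text
time: 27.63
tool_pos: [0.4615, -0.2473, 0.0039]
tcp_rot: [-0.596, 1.487, 0.595]
wrist_force: [0.1, 0.3, 6.5]
width: 0.644
```

Call:
carry_out(offset=[[-0.5,0,0],[-0.7,0,0],[-0.8,0,0],[-1,0,0],[0,0,0]], delta_rot=[[0,0,0],[0,0,0],[0,0,0],[0,0,0],[0,0,0]])

```text
time: 28.05
tool_pos: [0.4623, -0.2478, 0.0358]
tcp_rot: [-0.598, 1.485, 0.593]
wrist_force: [0.2, -0.7, -0.3]
width: 0.645
```

Call:
carry_out(offset=[[-2,0,0],[-3,0,0],[-3,0,0],[-3,0,0],[-2,0,0]], delta_rot=[[0,0,0],[0,0,0],[0,0,0],[0,0,0],[0,0,0]])

```text
time: 28.47
tool_pos: [0.4619, -0.2476, 0.1668]
tcp_rot: [-0.598, 1.485, 0.593]
wrist_force: [1.1, -0.9, -0.6]
width: 0.648
```

```bash
python3 - <<'E'
from h import *
to((.4985,.2328,.16))
p,d,W,px=wshot('w10.png')
t=read_state()['tool_pos']
m=(np.hypot(W[...,0]-t[0],W[...,1]-t[1])<.036)&(abs(W[...,2]-t[2]-.014)<.014);P=W[m]
print('held rel tcp',m.sum(),((P.max(0)+P.min(0))/2-t).round(4),np.ptp(P,0).round(3),(P.mean(0)-t).round(4))
E
```

```text
t 28.47 pos [ 0.4619 -0.2476  0.1668] yaw 43.65 xdir [ 0.0034 -0.0021 -1.    ] w 0.648 F [ 1.1 -0.9 -0.6]
(0.4985, 0.2328, 0.16) tool cm [ 0.6  32.24 35.8 ] rows 13 per [0.046 2.48  2.754]
held rel tcp 9319 [-0.0032  0.0013  0.014 ] [0.06  0.06  0.028] [-0.003   0.0017  0.0128]
```

View pics/w10.png

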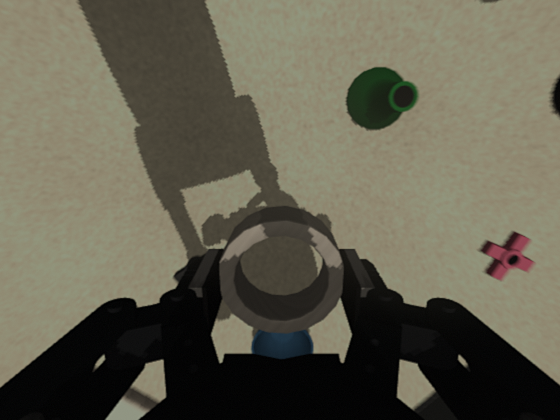

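The ring nut is held level at (282,268), and the funnel at (380,98) is untouched. Carry it to the orange outline.

Call:
carry_out(offset=[[0,2.15,2.38],[0,2.15,2.38],[0,2.15,2.38],[0,2.15,2.38],[0,2.15,2.38]], delta_rot=[[0,0,0],[0,0,0],[0,0,0],[0,0,0],[0,0,0]])

```text
time: 28.93
tool_pos: [0.4723, -0.0857, 0.163]
tcp_rot: [-0.595, 1.488, 0.595]
wrist_force: [-0.5, 0.6, -0.2]
width: 0.646
```

Call:
carry_out(offset=[[0,2.15,2.38],[0,2.15,2.38],[0,2.15,2.38],[0,2.15,2.38],[0,2.15,2.38]], delta_rot=[[0,0,0],[0,0,0],[0,0,0],[0,0,0],[0,0,0]])

```text
time: 29.35
tool_pos: [0.4842, 0.0744, 0.163]
tcp_rot: [-0.596, 1.488, 0.596]
wrist_force: [1.2, -0.3, -0.8]
width: 0.648
```

Call:
carry_out(offset=[[0,2.15,2.38],[0,2.15,2.38],[0,2.15,2.38],[0,2.15,2.38],[0,2.15,2.38]], delta_rot=[[0,0,0],[0,0,0],[0,0,0],[0,0,0],[0,0,0]])

```text
time: 29.77
tool_pos: [0.4961, 0.2343, 0.1628]
tcp_rot: [-0.596, 1.488, 0.596]
wrist_force: [0.5, -1.1, -0.5]
width: 0.647
```

Call:
carry_out(offset=[[2.5,0,0],[3,0,0],[2.5,0,0],[2,0,0],[1.5,0,0]], delta_rot=[[0,0,0],[0,0,0],[0,0,0],[0,0,0],[0,0,0]])

```text
time: 30.18
tool_pos: [0.4947, 0.2322, 0.0454]
tcp_rot: [-0.596, 1.491, 0.596]
wrist_force: [-0.5, 0.1, -1.0]
width: 0.644
```

Call:
carry_out(offset=[[0.6,0,0],[0.6,0,0],[0.5,0,0],[0.4,0,0],[0.3,0,0]], delta_rot=[[0,0,0],[0,0,0],[0,0,0],[0,0,0],[0,0,0]])

```text
time: 30.6
tool_pos: [0.4974, 0.233, 0.0249]
tcp_rot: [-0.595, 1.486, 0.595]
wrist_force: [0.4, 0.0, -1.4]
width: 0.645
```

Call:
carry_out(offset=[[0,0,0],[0,0,0],[0,0,0],[0,0,0],[0,0,0]], delta_rot=[[0,0,0],[0,0,0],[0,0,0],[0,0,0],[0,0,0]])

```text
time: 31.02
tool_pos: [0.4969, 0.2329, 0.0248]
tcp_rot: [-0.596, 1.487, 0.596]
wrist_force: [-0.2, 0.4, -0.3]
width: 0.646
```

```bash
python3 -c "
from h import *
to((.4985,.233,.009))"
```

```text
t 31.02 pos [0.4969 0.2329 0.0248] yaw 43.65 xdir [ 7.e-04  3.e-04 -1.e+00] w 0.646 F [-0.2  0.4 -0.3]
(0.4985, 0.233, 0.009) tool cm [ 1.58 -0.1   0.12] rows 1 per [ 1.583 -0.101  0.117]
```

Call:
carry_out(offset=[[0.4,-0.1,0.12],[0.4,0,0],[0.3,0,0],[0.25,0,0],[0.15,0,0]], delta_rot=[[0,0,0],[0,0,0],[0,0,0],[0,0,0],[0,0,0]])

```text
time: 31.43
tool_pos: [0.4977, 0.2327, 0.0089]
tcp_rot: [-0.596, 1.489, 0.596]
wrist_force: [-5.1, -2.7, 15.4]
width: 0.645
```

Call:
carry_out(offset=[[0.05,0,0],[0.05,0,0],[0,0,0],[0,0,0],[0,0,0]], delta_rot=[[0,0,0],[0,0,0],[0,0,0],[0,0,0],[0,0,0]])

```text
time: 31.85
tool_pos: [0.4977, 0.2327, 0.0089]
tcp_rot: [-0.596, 1.489, 0.596]
wrist_force: [-3.1, -2.2, 6.2]
width: 0.647
```

Call:
carry_out(offset=[[0,0,0],[0,0,0],[0,0,0],[0,0,0],[0,0,0]], delta_rot=[[0,0,0],[0,0,0],[0,0,0],[0,0,0],[0,0,0]], fingers=0.65)

```text
time: 32.27
tool_pos: [0.4982, 0.2329, 0.0083]
tcp_rot: [-0.596, 1.487, 0.596]
wrist_force: [1.3, -0.6, -0.0]
width: 0.828
```

Call:
carry_out(offset=[[-0.5,0,0],[-1.5,0,0],[-3,0,0],[-4,0,0],[-4,0,0]], delta_rot=[[0,0,0],[0,0,0],[0,0,0],[0,0,0],[0,0,0]])

```text
time: 32.68
tool_pos: [0.4969, 0.2323, 0.1388]
tcp_rot: [-0.596, 1.491, 0.596]
wrist_force: [0.9, 0.6, 0.1]
width: 0.827
```

Call:
carry_out(offset=[[-2,0,0],[0,0,0],[0,0,0],[0,0,0],[0,0,0]], delta_rot=[[0,0,0],[0,0,0],[0,0,0],[0,0,0],[0,0,0]])

```text
time: 33.1
tool_pos: [0.4967, 0.2323, 0.1564]
tcp_rot: [-0.596, 1.491, 0.596]
wrist_force: [-0.2, -0.3, -0.8]
width: 0.826
```

```bash
python3 - <<'E'
from h import *
to((.469,-.1285,.16))
p,d,W,px=wshot('w11.png')
for n,x,y in [('knife',.6,.331),('plate',.4995,.333),('ring',.4985,.233)]:
    m=(np.hypot(W[...,0]-x,W[...,1]-y)<.04)&(W[...,2]>.012)&(W[...,2]<.035);P=W[m]
    if len(P): print(n,m.sum(),((P.max(0)+P.min(0))/2).round(4),np.ptp(P,0).round(3),P.mean(0).round(4))
E
```

```text
t 33.1 pos [0.4967 0.2323 0.1564] yaw 43.64 xdir [-0.0034 -0.0014 -1.    ] w 0.826 F [-0.2 -0.3 -0.8]
(0.469, -0.1285, 0.16) tool cm [ -0.3  -24.19 -26.91] rows 10 per [-0.03  -2.419 -2.691]
knife 1494 [0.6    0.33   0.0172] [0.045 0.045 0.01 ] [0.5985 0.3299 0.0177]
plate 3157 [0.5009 0.3315 0.016 ] [0.054 0.053 0.007] [0.5    0.3317 0.0171]
ring 1798 [0.4983 0.2319 0.0207] [0.057 0.057 0.017] [0.4981 0.232  0.0253]
```

View pics/w11.png

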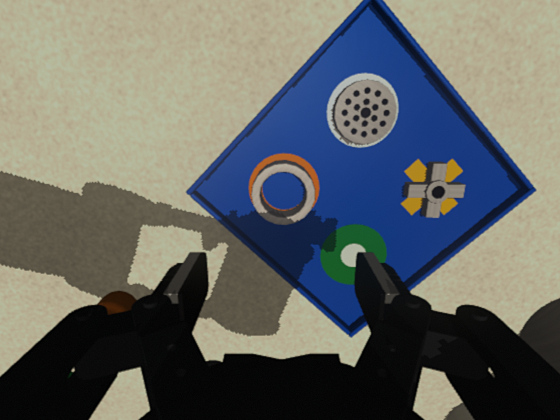

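The ring nut is centred on the orange ring at (284,190), measured at (0.498, 0.232). Next, the funnel.

Call:
carry_out(offset=[[-0.05,-2.42,-2.69],[-0.05,-2.42,-2.69],[-0.05,-2.42,-2.69],[-0.05,-2.42,-2.69],[0,-2.42,-2.69]], delta_rot=[[0,0,0],[0,0,0],[0,0,0],[0,0,0],[0,0,0]], fingers=1)

```text
time: 33.57
tool_pos: [0.4829, 0.0511, 0.1587]
tcp_rot: [-0.596, 1.49, 0.597]
wrist_force: [1.2, 0.1, 0.6]
width: 1.003
```

Call:
carry_out(offset=[[0,-2.42,-2.69],[0,-2.42,-2.69],[0,-2.42,-2.69],[0,-2.42,-2.69],[0,-2.42,-2.69]], delta_rot=[[0,0,0],[0,0,0],[0,0,0],[0,0,0],[0,0,0]])

```text
time: 33.98
tool_pos: [0.469, -0.1293, 0.1588]
tcp_rot: [-0.594, 1.49, 0.597]
wrist_force: [-0.4, 0.8, -0.8]
width: 1.001
```

Call:
carry_out(offset=[[0,0,0],[1,0,0],[1,0,0],[0.5,0,0],[0,0,0]], delta_rot=[[0,0,0],[0,0,0],[0,0,0],[0,0,0],[0,0,0]])

```text
time: 34.4
tool_pos: [0.4686, -0.1259, 0.1323]
tcp_rot: [-0.595, 1.491, 0.601]
wrist_force: [-0.4, 0.6, 0.1]
width: 1.0
```

```bash
python3 - <<'E'
from h import *
p,d,W,px=wshot('w12.png')
m=(np.hypot(W[...,0]-.469,W[...,1]+.1285)<.025)&(W[...,2]>.06)&(W[...,2]<.08);P=W[m]
print('spout',m.sum(),((P.max(0)+P.min(0))/2).round(4),np.ptp(P,0).round(3),P.mean(0).round(4))
m=(np.hypot(W[...,0]-.469,W[...,1]+.1285)<.04)&(W[...,2]>.004)&(W[...,2]<.012);P=W[m]
print('flange',m.sum(),((P.max(0)+P.min(0))/2).round(4),np.ptp(P,0).round(3))
to((.469,-.1285,.04))
E
```

```text
spout 791 [ 0.4689 -0.1296  0.066 ] [0.021 0.021 0.012] [ 0.4683 -0.1286  0.0693]
flange 546 [ 0.4694 -0.1295  0.008 ] [0.053 0.053 0.008]
t 34.45 pos [ 0.4693 -0.1261  0.1334] yaw 43.77 xdir [-0.0036  0.0014 -1.    ] w 1.001 F [ 0.6 -0.7  0.1]
(0.469, -0.1285, 0.04) tool cm [ 9.34 -0.18 -0.17] rows 3 per [ 3.113 -0.061 -0.057]
```

View pics/w12.png

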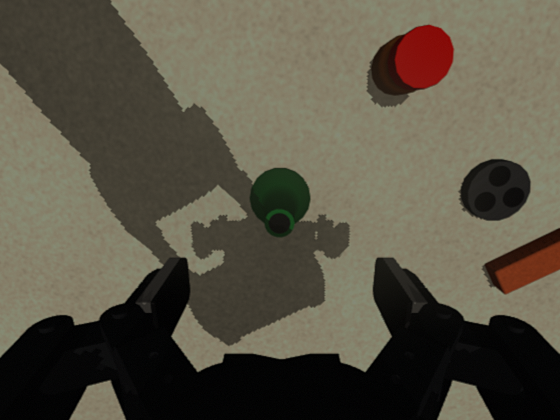

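The green funnel stands at (280,197) with its spout at (279,222), centred between the fingers. Descend in two steps.

Call:
carry_out(offset=[[1.8,-0.1,-0.15],[1.5,0,0],[1.2,0,0],[0.8,0,0],[0.5,0,0]], delta_rot=[[0,0,0],[0,0,0],[0,0,0],[0,0,0],[0,0,0]])

```text
time: 34.87
tool_pos: [0.4698, -0.1286, 0.0764]
tcp_rot: [-0.596, 1.488, 0.598]
wrist_force: [-0.0, 0.4, -0.5]
width: 1.003
```

Call:
carry_out(offset=[[0,0,0],[0,0,0],[0,0,0],[0,0,0],[0,0,0]], delta_rot=[[0,0,0],[0,0,0],[0,0,0],[0,0,0],[0,0,0]])

```text
time: 35.28
tool_pos: [0.4708, -0.1299, 0.0782]
tcp_rot: [-0.596, 1.486, 0.595]
wrist_force: [0.2, -0.2, -0.2]
width: 1.003
```

```bash
python3 -c "
from h import *
to((.4691,-.1293,.04))"
```

```text
t 35.28 pos [ 0.4708 -0.1299  0.0782] yaw 43.64 xdir [ 1.5e-03 -5.0e-04 -1.0e+00] w 1.003 F [ 0.2 -0.2 -0.2]
(0.4691, -0.1293, 0.04) tool cm [ 3.82  0.16 -0.09] rows 1 per [ 3.819  0.164 -0.087]
```

Call:
carry_out(offset=[[1,0.14,-0.08],[1,0,0],[0.8,0,0],[0.6,0,0],[0.4,0,0]], delta_rot=[[0,0,0],[0,0,0],[0,0,0],[0,0,0],[0,0,0]])

```text
time: 35.7
tool_pos: [0.4674, -0.1288, 0.0376]
tcp_rot: [-0.594, 1.489, 0.597]
wrist_force: [-0.2, 0.6, 0.5]
width: 1.0
```

Call:
carry_out(offset=[[0,0,0],[0,0,0],[0,0,0],[0,0,0],[0,0,0]], delta_rot=[[0,0,0],[0,0,0],[0,0,0],[0,0,0],[0,0,0]])

```text
time: 36.12
tool_pos: [0.4691, -0.1293, 0.0399]
tcp_rot: [-0.596, 1.487, 0.595]
wrist_force: [1.5, 0.5, -0.1]
width: 1.0
```

Call:
carry_out(offset=[[0,0,0],[0,0,0],[0,0,0],[0,0,0],[0,0,0]], delta_rot=[[0,0,0],[0,0,0],[0,0,0],[0,0,0],[0,0,0]], fingers=-0.8, newtons=35)

```text
time: 36.53
tool_pos: [0.4686, -0.1292, 0.0394]
tcp_rot: [-0.596, 1.487, 0.596]
wrist_force: [0.9, -0.3, -0.2]
width: 0.3
```

Call:
carry_out(offset=[[0,0,0],[0,0,0],[0,0,0],[0,0,0],[0,0,0]], delta_rot=[[0,0,0],[0,0,0],[0,0,0],[0,0,0],[0,0,0]])

```text
time: 36.95
tool_pos: [0.4686, -0.1292, 0.0394]
tcp_rot: [-0.596, 1.487, 0.596]
wrist_force: [0.2, -0.6, 0.4]
width: 0.244
```

Call:
carry_out(offset=[[-0.5,0,0],[-1,0,0],[-1.5,0,0],[-2,0,0],[-2,0,0]], delta_rot=[[0,0,0],[0,0,0],[0,0,0],[0,0,0],[0,0,0]])

```text
time: 37.37
tool_pos: [0.4682, -0.129, 0.1104]
tcp_rot: [-0.595, 1.488, 0.596]
wrist_force: [-0.0, 0.5, -0.4]
width: 0.245
```

Call:
carry_out(offset=[[-2,0,0],[-2,0,0],[-2,0,0],[-1,0,0],[0,0,0]], delta_rot=[[0,0,0],[0,0,0],[0,0,0],[0,0,0],[0,0,0]])

```text
time: 37.78
tool_pos: [0.4708, -0.1299, 0.183]
tcp_rot: [-0.599, 1.482, 0.592]
wrist_force: [-0.5, 0.0, -0.2]
width: 0.246
```

Call:
carry_out(offset=[[0,0,0],[0,0,0],[0,0,0],[0,0,0],[0,0,0]], delta_rot=[[0,0,0],[0,0,0],[0,0,0],[0,0,0],[0,0,0]])

```text
time: 38.2
tool_pos: [0.4679, -0.129, 0.1782]
tcp_rot: [-0.595, 1.489, 0.597]
wrist_force: [0.2, -0.3, -0.2]
width: 0.246
```

```bash
python3 - <<'E'
from h import *
to((.5975,.2312,.16))
p,d,W,px=wshot('w13.png')
t=read_state()['tool_pos']
m=(np.hypot(W[...,0]-t[0],W[...,1]-t[1])<.034)&(W[...,2]<t[2]-.02)&(W[...,2]>t[2]-.045);P=W[m]
print('flange rel tcp',m.sum(),((P.max(0)+P.min(0))/2-t).round(4),np.ptp(P,0).round(3))
E
```

```text
t 38.2 pos [ 0.4679 -0.129   0.1782] yaw 43.64 xdir [-2.2e-03  7.0e-04 -1.0e+00] w 0.246 F [ 0.2 -0.3 -0.2]
(0.5975, 0.2312, 0.16) tool cm [ 1.81 17.12 34.24] rows 10 per [0.181 1.712 3.424]
flange rel tcp 2489 [-0.0007  0.0003 -0.0305] [0.052 0.052 0.021]
```

View pics/w13.png

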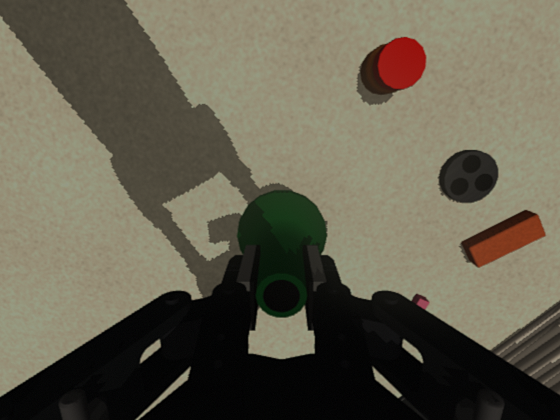

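The funnel is held upright by the spout at (281,293), with its flange concentric with the tool to within 1 mm. Carry it to the green mark.

Call:
carry_out(offset=[[0,1.14,2.28],[0,1.14,2.28],[0,1.14,2.28],[0,1.14,2.28],[0,1.14,2.28]], delta_rot=[[0,0,0],[0,0,0],[0,0,0],[0,0,0],[0,0,0]])

```text
time: 38.67
tool_pos: [0.5119, -0.0082, 0.179]
tcp_rot: [-0.595, 1.488, 0.596]
wrist_force: [-0.5, 0.2, 0.5]
width: 0.246
```

Call:
carry_out(offset=[[0,1.14,2.28],[0,1.14,2.28],[0,1.14,2.28],[0,1.14,2.28],[0,1.14,2.28]], delta_rot=[[0,0,0],[0,0,0],[0,0,0],[0,0,0],[0,0,0]])

```text
time: 39.08
tool_pos: [0.555, 0.1119, 0.1789]
tcp_rot: [-0.596, 1.488, 0.596]
wrist_force: [0.0, 0.2, -0.9]
width: 0.243
```

Call:
carry_out(offset=[[0,1.14,2.28],[0,1.14,2.28],[0,1.14,2.28],[0,1.14,2.28],[0,1.14,2.28]], delta_rot=[[0,0,0],[0,0,0],[0,0,0],[0,0,0],[0,0,0]])

```text
time: 39.5
tool_pos: [0.5982, 0.2318, 0.1787]
tcp_rot: [-0.596, 1.488, 0.596]
wrist_force: [-0.3, 0.2, -1.0]
width: 0.244
```

Call:
carry_out(offset=[[1.5,0,0],[2.5,0,0],[2.5,0,0],[2,0,0],[1,0,0]], delta_rot=[[0,0,0],[0,0,0],[0,0,0],[0,0,0],[0,0,0]])

```text
time: 39.92
tool_pos: [0.5957, 0.2299, 0.0803]
tcp_rot: [-0.596, 1.493, 0.597]
wrist_force: [-0.4, -0.2, -1.1]
width: 0.247
```

Call:
carry_out(offset=[[0.5,0,0],[0.4,0,0],[0.3,0,0],[0,0,0],[0,0,0]], delta_rot=[[0,0,0],[0,0,0],[0,0,0],[0,0,0],[0,0,0]])

```text
time: 40.33
tool_pos: [0.599, 0.2308, 0.0736]
tcp_rot: [-0.595, 1.486, 0.595]
wrist_force: [-0.5, 0.6, -1.4]
width: 0.247
```

Call:
carry_out(offset=[[0,0,0],[0,0,0],[0,0,0],[0,0,0],[0,0,0]], delta_rot=[[0,0,0],[0,0,0],[0,0,0],[0,0,0],[0,0,0]])

```text
time: 40.75
tool_pos: [0.5982, 0.2306, 0.0726]
tcp_rot: [-0.596, 1.487, 0.596]
wrist_force: [1.3, -0.6, -1.6]
width: 0.242
```

```bash
python3 -c "
from h import *
to((.598,.2312,.0445))"
```

```text
t 40.75 pos [0.5982 0.2306 0.0726] yaw 43.64 xdir [ 4.e-04  1.e-04 -1.e+00] w 0.242 F [ 1.3 -0.6 -1.6]
(0.598, 0.2312, 0.0445) tool cm [2.81 0.05 0.02] rows 1 per [2.813 0.055 0.025]
```

Call:
carry_out(offset=[[0.8,0.05,0],[0.6,0,0],[0.5,0,0],[0.3,0,0],[0.2,0,0]], delta_rot=[[0,0,0],[0,0,0],[0,0,0],[0,0,0],[0,0,0]])

```text
time: 41.17
tool_pos: [0.597, 0.2307, 0.047]
tcp_rot: [-0.596, 1.489, 0.596]
wrist_force: [-0.8, -0.2, -0.2]
width: 0.246
```

Call:
carry_out(offset=[[0.15,0,0],[0.1,0,0],[0.1,0,0],[0,0,0],[0,0,0]], delta_rot=[[0,0,0],[0,0,0],[0,0,0],[0,0,0],[0,0,0]])

```text
time: 41.58
tool_pos: [0.5979, 0.231, 0.0451]
tcp_rot: [-0.596, 1.487, 0.596]
wrist_force: [-0.0, 0.2, -1.4]
width: 0.242
```

```bash
python3 -c "
from h import *
to((.598,.2312,.0445))"
```

```text
t 41.58 pos [0.5979 0.231  0.0451] yaw 43.64 xdir [ 3.e-04  1.e-04 -1.e+00] w 0.242 F [-0.   0.2 -1.4]
(0.598, 0.2312, 0.0445) tool cm [0.06 0.01 0.02] rows 1 per [0.058 0.008 0.022]
```

Call:
carry_out(offset=[[0.05,0,0],[0.05,0,0],[0.03,0,0],[0,0,0],[0,0,0]], delta_rot=[[0,0,0],[0,0,0],[0,0,0],[0,0,0],[0,0,0]])

```text
time: 42.0
tool_pos: [0.5981, 0.2311, 0.0444]
tcp_rot: [-0.596, 1.487, 0.596]
wrist_force: [-1.8, -0.6, 5.4]
width: 0.243
```

Call:
carry_out(offset=[[0,0,0],[0,0,0],[0,0,0],[0,0,0],[0,0,0]], delta_rot=[[0,0,0],[0,0,0],[0,0,0],[0,0,0],[0,0,0]], fingers=0.6)

```text
time: 42.42
tool_pos: [0.5975, 0.2309, 0.0432]
tcp_rot: [-0.596, 1.488, 0.596]
wrist_force: [0.2, -0.6, 1.5]
width: 0.801
```

Call:
carry_out(offset=[[-0.5,0,0],[-1.5,0,0],[-3,0,0],[-4,0,0],[-4,0,0]], delta_rot=[[0,0,0],[0,0,0],[0,0,0],[0,0,0],[0,0,0]])

```text
time: 42.83
tool_pos: [0.5965, 0.2306, 0.1737]
tcp_rot: [-0.596, 1.491, 0.596]
wrist_force: [0.8, 0.0, -0.2]
width: 0.798
```

Call:
carry_out(offset=[[-1,-2.5,-2],[0,-2.5,-2],[0,-2.5,-2],[0,-2.5,-2],[0,-2.5,-2]], delta_rot=[[0,0,0],[0,0,0],[0,0,0],[0,0,0],[0,0,0]])

```text
time: 43.25
tool_pos: [0.6117, 0.0702, 0.1844]
tcp_rot: [-0.596, 1.486, 0.596]
wrist_force: [0.3, -0.5, -0.1]
width: 0.798
```

Call:
carry_out(offset=[[0,0,0],[0,0,0],[0,0,0],[0,0,0],[0,0,0]], delta_rot=[[0,0,0],[0,0,0],[0,0,0],[0,0,0],[0,0,0]])

```text
time: 43.67
tool_pos: [0.6115, 0.0728, 0.1836]
tcp_rot: [-0.597, 1.487, 0.597]
wrist_force: [0.5, 0.1, 0.8]
width: 0.801
```

```bash
python3 - <<'E'
from h import *
to()
p,d=shot('top','top2.png'); cv2.imwrite('pics/top2c.png',cv2.resize(p[140:300,60:480,::-1],None,fx=1.9,fy=1.9,interpolation=cv2.INTER_CUBIC))
c=get_calibration('top');v,u=np.mgrid[:420,:560]
W=(np.stack([(u-c['cx'])/c['fx'],(v-c['cy'])/c['fy'],np.ones_like(u)],-1)*d[...,None]-c['t'])@c['R']
for n,x,y,a,b in [('knife',.6,.331,.013,.03),('plate',.4995,.333,.013,.03),('ring',.4985,.233,.018,.04),('spout',.598,.231,.055,.09),('dplate',.5994,.007,.006,.02),('dknife',.458,-.373,.006,.02)]:
    m=(np.hypot(W[...,0]-x,W[...,1]-y)<.036)&(W[...,2]>a)&(W[...,2]<b);P=W[m]
    if len(P): print(n,m.sum(),((P.max(0)+P.min(0))/2).round(4),P.mean(0).round(4))
E
```

```text
t 43.67 pos [0.6115 0.0728 0.1836] yaw 43.73 xdir [-0.e+00  3.e-04 -1.e+00] w 0.801 F [0.5 0.1 0.8]
knife 274 [0.5994 0.3311 0.019 ] [0.5993 0.3302 0.0182]
plate 514 [0.5003 0.3319 0.0185] [0.5002 0.3318 0.0178]
spout 36 [0.5988 0.2364 0.0737] [0.5987 0.2361 0.0754]
dplate 300 [ 0.6    -0.0026  0.0123] [ 0.6014 -0.0015  0.0126]
dknife 196 [ 0.4528 -0.3711  0.0128] [ 0.4577 -0.3724  0.0135]
```

View pics/top2c.png

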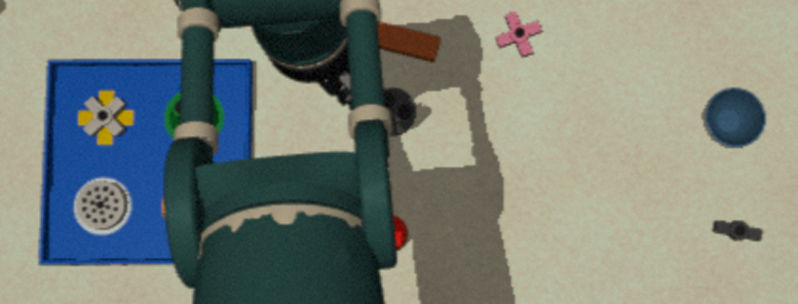

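The arm hides part of the tray in this view; the plate and knife are on their marks at (102,206) and (105,117). That was my 16th picture, so I'll clear the arm away and finish the check with numbers.

Call:
carry_out(offset=[[0,-2.6,-2.4],[0,-2.6,-2.4],[0,-2.6,-2.4],[0,-2.6,-2.4],[0,-2.6,-2.4]], delta_rot=[[0,0,0],[0,0,0],[0,0,0],[0,0,0],[0,0,0]])

```text
time: 44.13
tool_pos: [0.6146, -0.1057, 0.1836]
tcp_rot: [-0.597, 1.487, 0.597]
wrist_force: [0.9, -0.0, 0.7]
width: 0.798
```

Call:
carry_out(offset=[[0,-2.6,-2.4],[0,-2.6,-2.4],[0,-2.6,-2.4],[0,0,0],[0,0,0]], delta_rot=[[0,0,0],[0,0,0],[0,0,0],[0,0,0],[0,0,0]])

```text
time: 44.55
tool_pos: [0.6164, -0.2126, 0.1833]
tcp_rot: [-0.594, 1.488, 0.594]
wrist_force: [-0.2, 0.6, -0.4]
width: 0.804
```

Call:
carry_out(offset=[[0,0,0],[0,0,0],[0,0,0],[0,0,0],[0,0,0]], delta_rot=[[0,0,0],[0,0,0],[0,0,0],[0,0,0],[0,0,0]])

```text
time: 44.97
tool_pos: [0.6164, -0.2104, 0.1837]
tcp_rot: [-0.597, 1.487, 0.597]
wrist_force: [0.6, 0.3, 0.0]
width: 0.799
```

```bash
python3 - <<'E'
from h import *
to()
p,d=shot('top','top3.png'); f=np.load('top1.npz')
c=get_calibration('top');v,u=np.mgrid[:420,:560]
g=lambda d:(np.stack([(u-c['cx'])/c['fx'],(v-c['cy'])/c['fy'],np.ones_like(u)],-1)*d[...,None]-c['t'])@c['R']
W,W0=g(d),g(f['d'])
def rep(n,W,x,y,a,b,r=.036):
    m=(np.hypot(W[...,0]-x,W[...,1]-y)<r)&(W[...,2]>a)&(W[...,2]<b);P=W[m]
    if len(P): print(n,m.sum(),((P.max(0)+P.min(0))/2).round(4),P.mean(0).round(4))
rep('knife',W,.6,.331,.013,.03);rep('plate',W,.4995,.333,.013,.03);rep('ring',W,.4985,.233,.018,.04)
rep('spout',W,.598,.231,.07,.09);rep('flange',W,.598,.231,.0105,.02,.03)
for n,x,y in [('dplate',.5994,.007),('dknife',.458,-.373),('pink',.686,-.138)]:
    rep(n+' before',W0,x,y,.006,.02);rep(n+' after',W,x,y,.006,.02)
E
```

```text
t 44.97 pos [ 0.6164 -0.2104  0.1837] yaw 43.74 xdir [ 1.e-04  0.e+00 -1.e+00] w 0.799 F [0.6 0.3 0. ]
knife 277 [0.5994 0.3309 0.0193] [0.5994 0.3304 0.0181]
plate 506 [0.5005 0.3321 0.0184] [0.5003 0.3319 0.0178]
ring 317 [0.4977 0.2317 0.0257] [0.4979 0.2313 0.0268]
spout 90 [0.598  0.231  0.0764] [0.598  0.2305 0.0756]
flange 146 [0.5988 0.2323 0.0153] [0.5927 0.2262 0.0158]
dplate before 497 [0.5996 0.0071 0.0126] [0.5993 0.007  0.0125]
dplate after 496 [0.5997 0.0051 0.0123] [0.5994 0.0072 0.0125]
dknife before 188 [ 0.4597 -0.3724  0.0127] [ 0.4579 -0.3725  0.0134]
pink before 269 [ 0.686  -0.1388  0.0126] [ 0.6854 -0.1381  0.013 ]
pink after 271 [ 0.6833 -0.1364  0.013 ] [ 0.6853 -0.1379  0.0129]
```

```bash
python3 -c "
from h import *
print(finish_job())"
```

```text
the job is handed in; nothing more can be done
None
```

The shiny hole plate, the cross knife, the ring nut and the green funnel now stand in the blue tray on their own outlines, right way up. I placed them in that order and let go of all four. The job was handed in at about 45 s, with the arm clear of everything.

**Centring:** in the last top-camera check each part was within about 2 mm of its outline's centre. The funnel spout top read 76 mm, as it should standing upright on the tray floor.

**Look-alikes:** the dark plate and the pink knife had not moved (mean shift 0.2 mm or less). In the final frame the arm hid the dark knife. In the frame just before, its mean position matched the start to 0.2 mm, and the arm never went low near it afterwards.

**Weak checks:** two checks disagreed with the rest, and I put both down to partial occlusion. A fit to the funnel's flange seen from above averaged 7 mm off, though its middle was right to about 1.5 mm. The funnel spout also read 5 mm off in an earlier frame, where the arm covered most of it. I had used all 16 picture views by then, so the final check was by numbers only.

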